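# Pry open a radio charger and brush out its pocket

### The job

Take the long brush and, with the flat blade at the end of its handle, lever the charger's dust cover up until it stands open; then stand the brush bristles-down in the empty square steel pot and let go, so that you can take it again by the end of its handle. Brush out the charger's pocket with three full strokes, each time going gently down until the sprung contact plate at the bottom gives clearly and coming up well past half of the pocket's depth in between, then stand the brush bristles-down in the pot again, leaving the cover open. Touch the charger with nothing but the brush, push it nowhere hard, and leave the other things on the bench where they are.

Things in the scene. Friction and masses are not known exactly. Their poses are not given: they have to be found in the camera images.
- brush: long brush, 260 mm, about 110 g, lying level. Origin on its centre line at mid-length (17 mm above the bench), centre of mass near x = -40 mm; own x runs along it from bristles to blade, own z up as it lies. Handle 16 mm square from x = -70 to +50 mm, guard 34 mm square to +56, round handle end 16 mm across to +106, then the blade, which points away from the robot (+x within 0.35 rad) at first
- brush_tip (a point): foremost point of the rounded end of the firm white bristle head (34 mm across, 60 mm long), on the brush at x = -130 mm
- brush_blade (a point): middle of the free edge of the flat steel blade, on the brush at x = +130 mm; the blade is 24 mm long, 14 mm wide (along the brush's y), 4 mm thick (along its z)
- brush_end_grip (a point): point on the handle's round end, at x = +92 mm, where it can be held end-on with the blade between the fingers: 38 mm of brush lie beyond it
- charger: black charger fixed to the bench: 130 x 100 mm foot 8 mm thick, body 84 x 80 mm, 104 mm high. Origin at the centre of its underside, z up; own x points from its front to its back; the front faces the robot within 0.3 rad. One pocket, centred on the origin, 60 mm (x) by 56 mm (y) inside, 80 mm deep from the rim at z = 104 mm to the contact plate at z = 24 mm
- charger_floor (a point): centre of the contact plate's top at rest, 24 mm above the bench
- charger_mouth (a point): centre of the pocket's mouth, at the rim, 104 mm above the bench
- cover_hinge (a point): middle of the cover's hinge line, on the charger at x = +42 mm, z = 105 mm; the line runs along the charger's y
- cover_lip (a point): middle of the lower front edge of the cover, 100 mm from the hinge; shut, it is 105 mm up and stands 16 mm out over the front wall (at charger x = -42 mm). Below it a nose 60 mm wide sticks out to x = -64 mm, flat top at z = 91 mm: the gap between nose and cover, for the blade, is 14 mm high
- cover (a joint): angle of the grey dust cover (100 x 80 x 5 mm, 50 g), 0 shut and lying level, growing as its front rises, stop at 1.8 rad. The stiff hinge (about 0.05 N m) lets it stay where it is left
- floorplate (a joint): travel of the sprung contact plate at the pocket's bottom in m: 0 at rest, grows as it is pressed down; 1 N for each mm, stop at 10 mm
- pot: square open steel pot, fixed to the bench, 90 x 90 mm outside, 80 x 80 mm inside, 95 mm high, floor 5 mm thick, on a 116 x 116 mm plate 4 mm thick. Origin at the centre of its underside. The brush leans in it by 0.3 to 0.8 rad against the rim
- pot_floor (a point): centre of the pot's inner floor
- radio: handheld radio lying flat, 120 x 56 x 34 mm with a 100 mm stub aerial; to be left alone
- radio2: second handheld radio, same as the other, lying flat; to be left alone
- battery: loose radio battery lying flat, 85 x 52 x 20 mm; it may lie in front of the charger; to be left alone
- tape: roll of tape lying flat, 90 mm across, 24 mm high; to be left alone
- spray: white spray can standing, 60 mm across, 170 mm tall; to be left alone
- driver: screwdriver lying flat; to be left alone
- mug: white mug, 76 mm across, 90 mm tall; to be left alone
Things that resemble listed ones, but are neither listed nor needed, are in the scene too. What is shaped like the charger but red or yellow is not meant.

How it is judged:
On the way, in this order (a step that is already met when the one before it is completed fails the run):
1. the cover stands open (past 1.2 rad) (value of joint cover above 1.2 rad), for 0.2 s.
2. the brush stands bristles-down in the pot, let go and at rest (x of brush_tip in the frame of pot between -0.042 and 0.042 m and y of brush_tip in the frame of pot between -0.042 and 0.042 m and z of brush_tip in the frame of pot below 0.035 m and angle between brush's own x axis and vertical below 0.95 rad and contact force between the fingers and brush below 0.1 N and linear speed of brush below 0.03 m/s), for 0.3 s.
3. first stroke down: the bristle end presses the contact plate down by 3 mm or more (x of brush_tip in the frame of charger between -0.032 and 0.032 m and y of brush_tip in the frame of charger between -0.03 and 0.03 m and value of joint floorplate above 0.003 m and z of brush_tip in the frame of charger below 0.026 m), for 0.04 s.
4. up: the bristle end rises more than 50 mm above the plate's rest height (x of brush_tip in the frame of charger between -0.032 and 0.032 m and y of brush_tip in the frame of charger between -0.03 and 0.03 m and z of brush_tip in the frame of charger above 0.074 m), for 0.04 s.
5. second stroke down: plate pressed by 3 mm or more (all of step 3), for 0.04 s.
6. up again by more than 50 mm (all of step 4), for 0.04 s.
7. third stroke down: plate pressed by 3 mm or more (all of step 5), for 0.04 s.
At the end, for the whole second after the job is handed in: The brush stands in the pot, bristles down, its bristle end within 30 mm of the pot's inner floor and its length within 0.95 rad of vertical, let go and at rest; the cover is still open past 1.2 rad (all of step 2 and value of joint cover above 1.2 rad); the robot touches nothing.
It fails at once if the robot itself touches the charger or its cover (contact force between any of the fingers, the arm and charger above 0.5 N).
It fails at once if the brush is pushed against the charger with more than 35 N (contact force between brush and charger above 35 N).
It fails at once if one of the other things on the bench is moved by more than 30 mm (distance of any of radio, radio2, battery, tape, spray, driver, mug from where it was at the start of the episode above 0.03 m).
It also fails if it takes over 72 s, if anything falls off the work surface, if the arm or the gripper's body presses on something with over 40 N, if the wrist force passes 120 N, or if a joint passes its speed limit or range.

### The arm

A 7-joint arm with a two-finger parallel gripper is mounted at the origin on the work surface. World frame = base frame: x ahead of the robot, y to its left, z up, the work surface at z = 0. Lengths are in m, angles in rad, forces in N, time in s.
With the tool pointing down it reaches from about 0.375 to 0.925 m from the base axis. Payload 3.1 kg.
Tool frame: the origin (TCP) lies at the very end of the fingers, on their centre line; the grasp point (between the pads) lies manip.pinch_z behind it (manip.pinch_z is the distance from the TCP to the grasp point, in m); z points along the fingers, y is the line along which they close (so a half turn about z gives the same grasp; the last joint's range is limited). The gripper opens to 85 mm and grips with 20 to 120 N. Pads are 22 mm wide; open, the fingers measure 114 mm over their backs; the gripper's body (76 mm by 85 mm) begins 54 mm behind the grasp point. The pads swing forward as they close: fully open they stand 13 mm farther back than shut.
Start: joints at [-1.386, 0.383, 0.044, 1.598, -0.018, 1.161, -0.05], TCP at [0.181, 0.624, 0.231] pointing down, gripper open.
Joint ranges: [-2.61, 2.61], [-0.41, 2.15], [-1.48, 1.57], [0, 2.5], [-1.57, 4.71], [0.05, 1.97], [-2.85, 2.85]. Speed limits (rad/s): [2.79, 2.79, 3.14, 3.14, 3.14, 3.14, 3.14].

### API

Orientations are given as a unit quaternion [x, y, z, w].
In Python, from rig import manip gives the robot as it stands.
- The arm moves only by the tool carry_out, never from a script. Its argument "rows" is a list of rows, each a list of 7 numbers: the finger opening in m, from 0 to 0.0854, then the shift along the tool's x, y, z in m, then the turn, a rotation vector about the tool's x, y, z in rad. In form: [[hand, tx, ty, tz, wx, wy, wz], ...]. A call has 1 to 5 rows; each row shifts and turns the commanded pose from where the row before left it, along the tool's axes as they then stand; what a row does not reach is not made up. A row lasts 1/12 s, in which the tool goes at most 41.7 mm and 7.16 degrees, less where a joint would pass 70% of its speed; a pose out of reach is approached as far as the arm can. A call with a gripper value outside its range is refused whole. The fingers move at their own pace and stop on an object; "squeeze" is the grip in N (left out, the last holds). Time passes only in rows, so rows that do not move let the fingers close. It gives the time, the measured TCP pose, the force, the opening and the grip force at its end, in the units of the state.
- manip.read_state(): the state, without advancing time (a new reading comes with each control period).
- manip.grab_frame(name): name is "scene" or "top" or "wrist"; returns the picture (384x512x3 uint8, red, green, blue); there is no depth.
- manip.get_calibration(name): a dict with "fx", "fy", "cx", "cy" (pixels), "distortion" ([k1, k2, p1, p2, k3] as OpenCV has them; the pictures are not rectified), "T" (4x4, takes a point from camera to world coordinates); the wrist camera has in their place "T_tool_cam" (4x4, takes a point from camera to tool coordinates, whose origin is the TCP and whose axes are the flange's). Camera axes: x right, y down, z forward; pixel columns grow to the right and rows downward; lengths in m; the calibration is good to about 2 mm. A picture is of the moment at which its call begins: read the wrist's pose just before it. get_calibration takes no time and is no camera call.
- manip.hand_in(): hands the job in; it is judged then, once.
The state is a dict: "clock": time; "joint_pos": joint angles; "joint_velocities": joint speeds; "joint_torque": joint torques, N m; "eef_pos": TCP position; "ee_rot": TCP orientation; "contact_force": force on the tool from outside, world axes, zero at the start; "wrist_torque": the same for the moment, N m; "grip_width": finger opening in m; "gripper_force": force on a finger pad.
Only numpy, scipy, OpenCV 4.12 (cv2) and the standard library are available. Lean on these libraries where they do the work, as an engineer would, in place of code of your own. Each camera call takes 0.05 s, during which the arm holds its last target. There are 200 camera calls.

## Working session

There is one attempt and no reset: what is moved stays moved. The work goes in short steps, Python scripts to look and compute and a tool call to move; the robot and the scene stay as the last step left them, time stands still between calls to the robot, and variables do not carry over. Pictures are saved under pics/ and viewed, at most 10 in all, crops included, and the job is handed in when it is done.

Besides the shell and the picture viewer there is one more tool, called as name([rows], argument=value, ...), one row to a line, values as JSON. carry_out: Moves the arm, as the interface text tells. Its arguments: {"type":"object","properties":{"rows":{"type":"array","items":{"type":"array","items":{"type":"number"}}},"squeeze":{"type":"number"}},"required":["rows"]}

```bash
ls; mkdir -p pics; python3 - <<'E'
from rig import manip
import cv2,numpy as np
s=manip.read_state(); print(s, manip.pinch_z)
for n in("scene","top"):
    im=manip.grab_frame(n); cv2.imwrite(f"pics/{n}0.png",im[:,:,::-1]); 
    c=manip.get_calibration(n); print(n,c)
print(manip.get_calibration("wrist"))
a=cv2.imread("pics/scene0.png");b=cv2.imread("pics/top0.png")
E
```

```text
pics
{'clock': 0.0, 'joint_pos': array([-1.38583833,  0.38387535,  0.04383465,  1.59959664, -0.01794172,
        1.1612323 , -0.04990592]), 'joint_velocities': array([ 0.0002411 , -0.00048689, -0.0003687 , -0.00010014, -0.00088528,
       -0.00159099, -0.00072482]), 'joint_torque': array([ 2.45832980e-04, -4.33461893e+01,  1.02456193e+00, -2.49508506e+01,
        1.05548609e-02,  1.13721716e-02,  6.65796847e-06]), 'eef_pos': array([0.18107908, 0.62326017, 0.22985063]), 'ee_rot': array([ 1.40880556e-01,  9.90025667e-01, -1.35268609e-03, -1.37062595e-04]), 'contact_force': array([-0.24481953,  1.02357682, -1.19618933]), 'wrist_torque': array([ 0.07112174, -0.01667788,  0.01301667]), 'gripper_force': 0.0, 'grip_width': 0.08552112491706379} 0.0187
scene {'fx': 489.53580840320785, 'fy': 489.53580840320785, 'cx': 248.17993016986463, 'cy': 187.0346319110275, 'distortion': array([-0.07439959,  0.        ,  0.        ,  0.        ,  0.        ]), 'T': array([[-7.48022533e-01,  5.53553512e-01, -3.66115829e-01,
         1.23542661e+00],
       [ 6.63673113e-01,  6.24353814e-01, -4.11971253e-01,
[... 490 characters left out ...]
68,  0.00193282,  0.00518262],
       [-0.00383996, -0.08524903, -0.99635228,  1.12227556],
       [ 0.        ,  0.        ,  0.        ,  1.        ]])}
{'fx': 297.7011382099663, 'fy': 297.7011382099663, 'cx': 261.33661741704407, 'cy': 187.1435891394239, 'distortion': array([-0.03368836,  0.        ,  0.        ,  0.        ,  0.        ]), 'T_tool_cam': array([[-8.46128853e-04, -9.46074334e-01, -3.23948513e-01,
         8.29270001e-02],
       [ 9.99999165e-01, -4.84061717e-04, -1.19824529e-03,
        -3.83463790e-04],
       [ 9.76818041e-04, -3.23949256e-01,  9.46073953e-01,
        -1.42357612e-01],
       [ 0.00000000e+00,  0.00000000e+00,  0.00000000e+00,
         1.00000000e+00]])}
```

View pics/scene0.png

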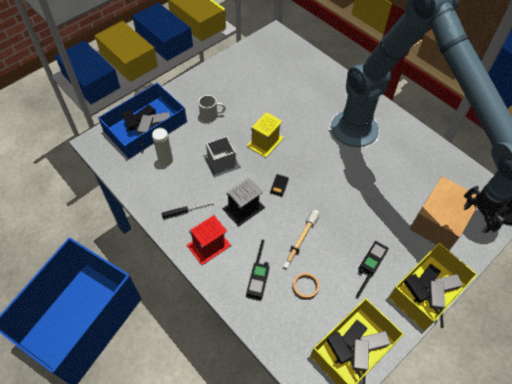

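View pics/top0.png

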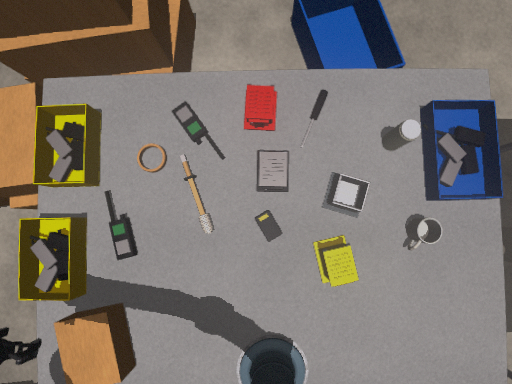

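The top view shows the brush from blade (183,155) to bristles (208,232), the charger at (272,170), the pot at (347,193) and the battery at (268,225). There are three charger-shaped things: red at (261,107), yellow at (336,260) and black/grey at (272,170). The black one is the one meant. I'll confirm it in one enlarged crop.

```bash
python3 - <<'E'
import cv2,numpy as np
b=cv2.imread("pics/top0.png")[140:245,165:375]; a=cv2.imread("pics/scene0.png")[125:275,190:330]
b=cv2.resize(b,None,fx=3.8,fy=3.8,interpolation=cv2.INTER_CUBIC)
cv2.imwrite("pics/crop1.png",b)
a=cv2.resize(a,None,fx=4,fy=4,interpolation=cv2.INTER_CUBIC);cv2.imwrite("pics/crop2.png",a)
print(a.shape,b.shape)
E
```

```text
(600, 560, 3) (399, 798, 3)
```

View pics/crop1.png

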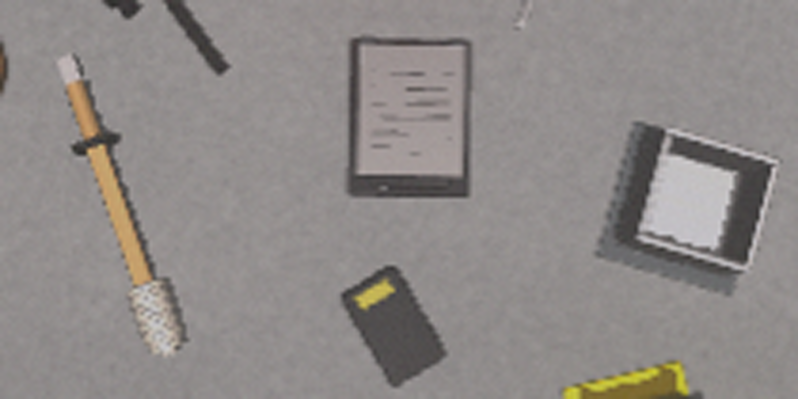

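View pics/crop2.png

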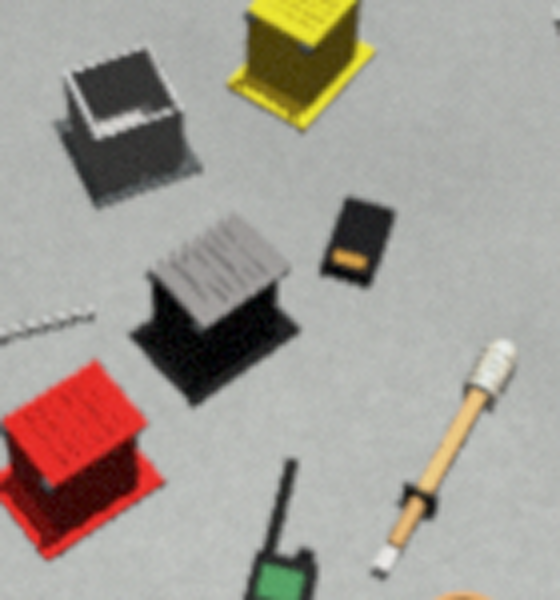

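The crops confirm it: the black charger with a grey cover is in the middle, the open square pot is beside it, and the brush is to its left with the blade pointing away from the robot. Next I'll compute the poses.

```bash
cat > h.py <<'E'
import numpy as np, cv2
from rig import manip
from scipy.spatial.transform import Rotation as R
def K(c): return np.array([[c["fx"],0,c["cx"]],[0,c["fy"],c["cy"]],[0,0,1]])
def ray(cam,uv,z,T=None):
    c=manip.get_calibration(cam); T=c["T"] if T is None else T
    p=cv2.undistortPoints(np.array(uv,float).reshape(-1,1,2),K(c),c["distortion"])[:,0]
    d=np.c_[p,np.ones(len(p))]@T[:3,:3].T; o=T[:3,3]
    return o+d*((np.asarray(z)-o[2])/d[:,2])[:,None]
def proj(cam,P,T=None):
    c=manip.get_calibration(cam); T=c["T"] if T is None else T
    q=(np.atleast_2d(P)-T[:3,3])@T[:3,:3]
    return cv2.projectPoints(q,np.zeros(3),np.zeros(3),K(c),c["distortion"])[0][:,0]
E
python3 - <<'E'
from h import *
np.set_printoptions(precision=4,suppress=True)
t=lambda l:[((u+.5)/3.8-.5+165,(v+.5)/3.8-.5+140) for u,v in l]
s=lambda l:[((u+.5)/4-.5+190,(v+.5)/4-.5+125) for u,v in l]
def rep(n,p): print(n,p[:,:2].tolist())
for name,f,cam in(("brush T",t([(65,56),(166,356)]),"top"),("brush S",s([(380,572),(503,342)]),"scene")):
    p=ray(cam,f,[.017]*2); print(name,p,np.linalg.norm(p[0]-p[1]),np.arctan2(*(p[0]-p[1])[[1,0]]))
for name,f,cam,z in(("cover T",t([(357,43),(467,43),(466,177),(355,177)]),"top",.110),("foot T",t([(349,38),(471,38),(470,195),(347,195)]),"top",.008),
 ("pot T",t([(668,130),(777,160),(745,268),(638,238)]),"top",.095),("cover S",s([(148,272),(234,212),(292,268),(203,328)]),"scene",.110),
 ("foot S",s([(130,335),(0,0),(299,328),(194,405)]),"scene",.008),
 ("pot S",s([(66,74),(148,48),(184,108),(98,137)]),"scene",.095)):
    p=ray(cam,f,[z]*4); print(name,p[:,:2].ravel(),"c",p.mean(0)[:2],[round(float(np.linalg.norm(p[i]-p[i-1])),4) for i in range(4)],
     [round(float(np.arctan2(*(p[i]-p[i-1])[[1,0]])),3) for i in range(4)])
p=ray("top",t([(343,293),(392,266),(446,354),(397,386)]),[.02]*4);print("batt",p[:,:2])
E
```

```text
brush T [[0.6707 0.2697 0.017 ]
 [0.4232 0.1881 0.017 ]] 0.2605733376616359 0.31864192727491863
brush S [[0.673  0.2706 0.017 ]
 [0.4252 0.1791 0.017 ]] 0.26414727582715625 0.3539461471403139
cover T [ 0.6579  0.0265  0.656  -0.0563  0.5548 -0.0528  0.5567  0.03  ] c [ 0.6063 -0.0131] [0.1013, 0.0828, 0.1013, 0.0828] [-0.035, -1.593, 3.106, 1.548]
foot T [ 0.6816  0.0352  0.6793 -0.066   0.5489 -0.0615  0.5511  0.0394] c [ 0.6152 -0.0132] [0.1305, 0.1011, 0.1305, 0.1009] [-0.032, -1.593, 3.107, 1.548]
pot T [ 0.5886 -0.2085  0.5638 -0.2911  0.4823 -0.2629  0.5069 -0.1824] c [ 0.5354 -0.2362] [0.0857, 0.0863, 0.0862, 0.0842] [-0.309, -1.862, 2.808, 1.274]
cover S [ 0.6596 -0.0528  0.5582 -0.0505  0.5597  0.03    0.6612  0.0244] c [ 0.6097 -0.0122] [0.0772, 0.1014, 0.0805, 0.1016] [-1.592, 3.119, 1.552, -0.055]
foot S [ 0.6782 -0.0628  0.516  -0.4719  0.5538  0.0372  0.6823  0.034 ] c [ 0.6076 -0.1159] [0.0968, 0.4401, 0.5105, 0.1285] [-1.613, -1.948, 1.497, -0.025]
pot S [ 0.5655 -0.289   0.4846 -0.2608  0.5067 -0.181   0.5907 -0.209 ] c [ 0.5369 -0.235 ] [0.0838, 0.0856, 0.0828, 0.0885] [-1.876, 2.806, 1.301, -0.322]
batt [[ 0.471   0.0438]
 [ 0.4919  0.0038]
 [ 0.4202 -0.038 ]
 [ 0.3955  0.002 ]]
```

carry_out([
  [0.085,-0.03,-0.016,0,0,0,0],
  [0.085,-0.03,-0.016,0,0,0,0],
  [0.085,-0.03,-0.016,0,0,0,0],
  [0.085,-0.03,-0.016,0,0,0,0],
  [0.085,-0.03,-0.016,0,0,0,0],
])

```text
clock: 0.52
eef_pos: [0.3038, 0.5038, 0.2306]
ee_rot: [0.141, 0.99, -0.001, -0.0]
contact_force: [1.2, 0.9, -0.1]
grip_width: 0.0852
gripper_force: 0.0
```

carry_out([
  [0.085,-0.03,-0.016,0,0,0,-0.1],
  [0.085,-0.03,-0.017,0,0,0,-0.1],
  [0.085,-0.03,-0.013,0,0,0,-0.1],
  [0.085,-0.03,-0.01,0,0,0,-0.1],
  [0.085,-0.03,-0.007,0,0,0,-0.1],
])

```text
clock: 0.93
eef_pos: [0.4448, 0.4283, 0.2308]
ee_rot: [-0.11, 0.994, -0.001, -0.001]
contact_force: [-0.5, 0.6, 0.6]
grip_width: 0.0849
gripper_force: 0.0
```

```bash
python3 - <<'E'
from h import *
print([a for a in dir(manip) if a[0]!='_'])
E
cat >> h.py <<'E'
def pose():
    s=manip.read_state(); return s,np.array(s["eef_pos"]),R.from_quat(s["ee_rot"])
def go(p,Rt,s=None):
    "total rotvec (tool frame), shift in current and in the target's tool axes"
    s,p0,R0=pose(); d=np.asarray(p)-p0
    f=lambda a:np.round(a,4).tolist()
    print("rot",f((R0.inv()*Rt).as_rotvec()),"shift now",f(R0.inv().apply(d)),"shift after rot",f(Rt.inv().apply(d)),"dist",round(float(np.linalg.norm(d)),4))
def tool(xdir,zdir):
    z=np.array(zdir,float);z/=np.linalg.norm(z);x=np.array(xdir,float);x-=z*(x@z);x/=np.linalg.norm(x)
    return R.from_matrix(np.c_[x,np.cross(z,x),z])
def show():
    s,p,r=pose(); m=r.as_matrix(); f=lambda a:np.round(a,4).tolist()
    print("t",round(float(s["clock"]),2),"p",f(p),"x",f(m[:,0]),"z",f(m[:,2]),"q",f(s["joint_pos"]),"F",f(s["contact_force"]),"w",round(float(s["grip_width"]),4),"gf",round(float(s["gripper_force"]),1))
E
python3 - <<'E'
from h import *
show()
b=np.array([np.cos(.325),np.sin(.325),0]); g=np.array([.548,.2285,0])+.025*b
a=.3
z=-np.sin(a)*b+np.array([0,0,-np.cos(a)])
go(g+[0,0,.12],tool(-b,z))
E
```

```text
['IKError', 'get_calibration', 'grab_frame', 'hand_in', 'pinch_z', 'read_state']
t 0.93 p [0.4448, 0.4283, 0.2308] x [-0.9759, -0.2182, 0.0013] z [-0.0009, -0.0019, -1.0] q [-0.9436, 0.3238, 0.1348, 1.6836, -0.0463, 1.1393, 0.9945] F [-0.4727, 0.5588, 0.5583] w 0.0849 gf 0.0
rot [0.0141, 0.2984, -0.1045] shift now [-0.0821, -0.2147, 0.1111] shift after rot [-0.0891, -0.2223, 0.0884] dist 0.2553
```

carry_out([
  [0.085,-0.01,-0.03,0.01,0,0.06,-0.02],
  [0.085,-0.01,-0.03,0.01,0,0.06,-0.02],
  [0.085,-0.01,-0.03,0.01,0,0.06,-0.02],
  [0.085,-0.01,-0.03,0.01,0,0.06,-0.02],
  [0.085,-0.01,-0.03,0.01,0,0.06,-0.02],
])

```text
clock: 1.35
eef_pos: [0.5243, 0.2958, 0.1748]
ee_rot: [-0.157, 0.976, -0.016, -0.15]
contact_force: [0.4, 0.2, -0.5]
grip_width: 0.0849
gripper_force: 0.0
```

carry_out([
  [0.085,-0.01,-0.02,0.01,0,0,0],
  [0.085,-0.01,-0.02,0.01,0,0,0],
  [0.085,0,-0.015,0,0,0,0],
  [0.085,0,0,0,0,0,0],
  [0.085,0,0,0,0,0,0],
])

```text
clock: 1.77
eef_pos: [0.5531, 0.249, 0.1499]
ee_rot: [-0.156, 0.976, -0.016, -0.149]
contact_force: [-0.3, -0.2, 0.9]
grip_width: 0.0855
gripper_force: 0.0
```

```bash
python3 - <<'E'
from h import *
show()
b=np.array([np.cos(.325),np.sin(.325),0]); g=np.array([.548,.2285,0])+.025*b
a=.3
z=-np.sin(a)*b+np.array([0,0,-np.cos(a)])
go(g+[0,0,.12],tool(-b,z))
c=manip.get_calibration("wrist"); s,p,r=pose(); T=np.eye(4);T[:3,:3]=r.as_matrix();T[:3,3]=p; T=T@c["T_tool_cam"]
im=manip.grab_frame("wrist").copy(); np.save("T1.npy",T)
for x in(130,56,-130):
    u=proj("wrist",[.548,.2285,.017]+x/1000*b,T)[0]; print(x,u)
cv2.imwrite("pics/w1.png",cv2.resize(im[:,:,::-1],(768,576),interpolation=cv2.INTER_CUBIC))
E
```

```text
t 1.77 p [0.5531, 0.249, 0.1499] x [-0.9074, -0.2992, 0.2952] z [-0.2853, -0.0774, -0.9553] q [-0.5965, 0.5698, 0.1885, 1.5447, -0.1517, 1.3367, 1.5225] F [-0.3439, -0.2313, 0.9431] w 0.0855 gf 0.0
rot [0.0178, 0.0004, -0.0062] shift now [-0.022, -0.0181, 0.0242] shift after rot [-0.0219, -0.0178, 0.0245] dist 0.0374
130 [244.00438113 333.31757411]
56 [242.87184481 261.01519556]
-130 [240.29062621  72.41540845]
```

View pics/w1.png

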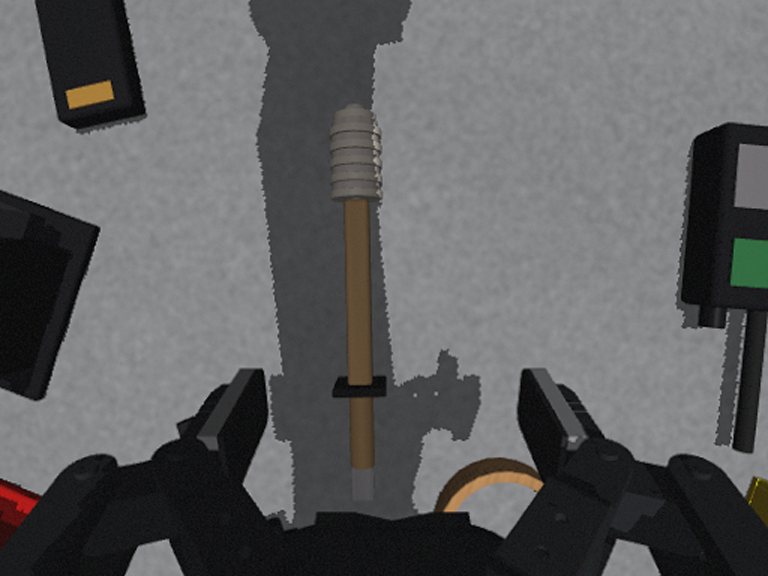

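The wrist view shows the brush with its tip at (237,69), its guard at (240,258) and its blade edge at (242,333) in raw pixels. I'll refine its pose from these.

```bash
python3 - <<'E'
from h import *
T=np.load("T1.npy")
q=ray("wrist",[(236.8,69.3),(241.6,333),(240,258)],[.017,.017,.017],T); print(q.round(4))
d=q[1]-q[0]; yaw=np.arctan2(d[1],d[0]); print(np.linalg.norm(d),yaw,np.linalg.norm(q[2]-q[0])-.13)
b=np.array([np.cos(yaw),np.sin(yaw),0]); cen=(q[0]+q[1])/2; print(cen)
g=cen*[1,1,0]+.022*b; a=.3
z=-np.sin(a)*b+np.array([0,0,-np.cos(a)])
go(g+[0,0,.06],tool(-b,z))
go(g+[0,0,.008],tool(-b,z))
E
```

```text
[[0.423  0.1828 0.017 ]
 [0.6716 0.2676 0.017 ]
 [0.599  0.2427 0.017 ]]
0.26270753845825134 0.3286565206204511 0.05600235173438439
[0.54728965 0.22520139 0.017     ]
rot [0.0196, 0.0014, -0.0066] shift now [-0.035, -0.0242, 0.0834] shift after rot [-0.0349, -0.0228, 0.0838] dist 0.0936
rot [0.0196, 0.0014, -0.0066] shift now [-0.0503, -0.025, 0.1331] shift after rot [-0.0503, -0.0228, 0.1335] dist 0.1445
```

carry_out([
  [0.05,0,0,0,0.02,0,-0.007],
  [0.05,-0.012,-0.008,0.028,0,0,0],
  [0.05,-0.012,-0.008,0.028,0,0,0],
  [0.05,-0.011,-0.007,0.028,0,0,0],
  [0.05,0,0,0,0,0,0],
])

```text
clock: 2.23
eef_pos: [0.5642, 0.2296, 0.0537]
ee_rot: [-0.162, 0.975, -0.027, -0.152]
contact_force: [-1.2, -0.7, -1.8]
grip_width: 0.05
gripper_force: 0.0
```

carry_out([
  [0.05,-0.004,0,0.0125,0,0,0],
  [0.05,-0.004,0,0.0125,0,0,0],
  [0.05,-0.004,0,0.0125,0,0,0],
  [0.05,-0.0035,0,0.0125,0,0,0],
  [0.05,0,0,0,0,0,0],
])

```text
clock: 2.65
eef_pos: [0.5666, 0.2304, 0.0041]
ee_rot: [-0.162, 0.975, -0.026, -0.149]
contact_force: [-1.1, 0.6, -0.1]
grip_width: 0.0502
gripper_force: 0.0
```

carry_out([
  [0.05,0,0,0,0,0,0],
  [0,0,0,0,0,0,0],
  [0,0,0,0,0,0,0],
  [0,0,0,0,0,0,0],
  [0,0,0,0,0,0,0],
], squeeze=60)

```text
clock: 3.07
eef_pos: [0.57, 0.2307, 0.0078]
ee_rot: [-0.161, 0.976, -0.025, -0.146]
contact_force: [0.7, -0.1, 2.0]
grip_width: 0.0147
gripper_force: 60.3
```

carry_out([
  [0,0,0,0,0,0,0],
  [0,0,0,0,0,0,0],
  [0,0,0,0,0,0,0],
])

```text
clock: 3.32
eef_pos: [0.57, 0.2307, 0.0078]
ee_rot: [-0.161, 0.976, -0.025, -0.146]
contact_force: [0.7, 0.5, 6.0]
grip_width: 0.0144
gripper_force: 60.6
```

```bash
python3 - <<'E'
from h import *
show()
E
```

```text
t 3.32 p [0.57, 0.2307, 0.0078] x [-0.9053, -0.3077, 0.2928] z [-0.2766, -0.0962, -0.9562] q [-0.5611, 0.7577, 0.1754, 1.5703, -0.1594, 1.1251, 1.5744] F [0.7339, 0.5388, 5.952] w 0.0144 gf 60.6
```

```bash
python3 - <<'E'
from h import *
s,p,r=pose()
y=.328; B=np.eye(4); B[:3,:3]=R.from_euler('z',y).as_matrix(); B[:3,3]=[.547,.2252,.017]
T=np.eye(4);T[:3,:3]=r.as_matrix();T[:3,3]=p
np.save("TB.npy",np.linalg.inv(T)@B); print((np.linalg.inv(T)@B).round(4))
E
cat >> h.py <<'E'
CH=np.eye(4);CH[:3,:3]=R.from_euler('z',-.035).as_matrix();CH[:3,3]=[.617,-.013,0]
PT=np.eye(4);PT[:3,:3]=R.from_euler('z',-.31).as_matrix();PT[:3,3]=[.536,-.2355,0]
def brush_target(Rb,point,x):
    "tool pose so that brush point at own x lies at 'point' with brush rotation Rb"
    TB=np.load("TB.npy"); B=np.eye(4);B[:3,:3]=Rb.as_matrix();B[:3,3]=np.asarray(point)-Rb.apply([x,0,0])
    T=B@np.linalg.inv(TB); return T[:3,3],R.from_matrix(T[:3,:3])
def brush_now():
    s,p,r=pose();T=np.eye(4);T[:3,:3]=r.as_matrix();T[:3,3]=p;return T@np.load("TB.npy")
def ch(x,y,z): return CH[:3,:3]@[x,y,z]+CH[:3,3]
E
python3 - <<'E'
from h import *
show()
Rb=R.from_euler('z',-.035)
t=brush_target(Rb,ch(-.085,0,.098),.13); print(t[0]); go(*t)
E
```

```text
[[-9.562e-01  4.000e-04  2.928e-01  2.520e-02]
 [-2.000e-04  1.000e+00 -2.000e-03  2.200e-03]
 [-2.928e-01 -1.900e-03 -9.562e-01 -1.900e-03]
 [ 0.000e+00  0.000e+00  0.000e+00  1.000e+00]]
t 3.32 p [0.57, 0.2307, 0.0078] x [-0.9053, -0.3077, 0.2928] z [-0.2766, -0.0962, -0.9562] q [-0.5611, 0.7577, 0.1754, 1.5703, -0.1594, 1.1251, 1.5744] F [0.7339, 0.5388, 5.952] w 0.0144 gf 60.6
[ 0.42559813 -0.00854985  0.0887629 ]
rot [-0.1063, 0.0007, 0.3471] shift now [0.2281, -0.18, -0.0145] shift after rot [0.1536, -0.2442, -0.0372] dist 0.2909
```

carry_out([
  [0,0.005,0,-0.015,0,0,0],
  [0,0.009,0,-0.029,0,0,0],
  [0,0.009,0,-0.029,0,0,0],
  [0,0.009,0,-0.029,0,0,0],
  [0,0.03,0,0,0,0,0],
])

```text
clock: 3.73
eef_pos: [0.5481, 0.2235, 0.1278]
ee_rot: [-0.162, 0.977, -0.024, -0.14]
contact_force: [1.2, 0.2, 0.2]
grip_width: 0.0145
gripper_force: 59.8
```

carry_out([
  [0,0.02,0,0,-0.021,0,0.07],
  [0,0.02,0,0,-0.021,0,0.07],
  [0,0.02,0,0,-0.021,0,0.07],
  [0,0.02,0,0,-0.021,0,0.07],
  [0,0.02,0,0,-0.022,0,0.067],
])

```text
clock: 4.15
eef_pos: [0.446, 0.2029, 0.152]
ee_rot: [0.019, 0.989, 0.001, -0.149]
contact_force: [-1.1, -1.2, -2.4]
grip_width: 0.0147
gripper_force: 59.7
```

carry_out([
  [0,0,0,0,0,0,0],
  [0,0,0,0,0,0,0],
])

```text
clock: 4.32
eef_pos: [0.4465, 0.2034, 0.1522]
ee_rot: [0.017, 0.989, 0.001, -0.149]
contact_force: [0.4, -0.3, -1.0]
grip_width: 0.0149
gripper_force: 59.8
```

```bash
python3 - <<'E'
from h import *
TB=np.load("TB.npy");TB[1,3]=0;np.save("TB.npy",TB)
show()
Rb=R.from_euler('z',-.035)
t=brush_target(Rb,ch(-.085,0,.098),.13); print(t[0]); go(*t); print(brush_now().round(4))
E
```

```text
t 4.32 p [0.4465, 0.2034, 0.1522] x [-0.9552, 0.0329, 0.2942] z [-0.2941, 0.0071, -0.9557] q [-0.6306, 0.3543, 0.2422, 1.8661, -0.216, 1.2153, 1.2498] F [0.4089, -0.3414, -1.0229] w 0.0149 gf 59.8
[ 0.42567596 -0.00631452  0.08875851]
rot [-0.0013, -0.0015, 0.0009] shift now [-0.0057, -0.2101, 0.0652] shift after rot [-0.0058, -0.2102, 0.065] dist 0.2201
[[ 9.994e-01  3.380e-02  1.500e-03  4.230e-01]
 [-3.380e-02  9.994e-01  9.000e-04  2.042e-01]
 [-1.500e-03 -1.000e-03  1.000e+00  1.614e-01]
 [ 0.000e+00  0.000e+00  0.000e+00  1.000e+00]]
```

carry_out([
  [0,0,-0.03,0.003,0,0,0],
  [0,0,-0.03,0.003,0,0,0],
  [0,0,-0.03,0.003,0,0,0],
  [0,-0.001,-0.03,0.003,0,0,0],
  [0,-0.001,-0.03,0.003,0,0,0],
])

```text
clock: 4.73
eef_pos: [0.4406, 0.0528, 0.1371]
ee_rot: [0.017, 0.989, 0.001, -0.148]
contact_force: [-0.1, -0.2, -1.1]
grip_width: 0.015
gripper_force: 59.7
```

carry_out([
  [0,-0.001,-0.03,0.01,0,0,0],
  [0,-0.001,-0.03,0.02,0,0,0],
  [0,-0.002,0,0.02,0,0,0],
  [0,0,0,0,0,0,0],
  [0,0,0,0,0,0,0],
])

```text
clock: 5.15
eef_pos: [0.4265, -0.0054, 0.0879]
ee_rot: [0.017, 0.989, 0.001, -0.15]
contact_force: [0.3, 0.9, -2.0]
grip_width: 0.0145
gripper_force: 59.6
```

```bash
python3 - <<'E'
from h import *
show()
Rb=R.from_euler('z',-.035)
t=brush_target(Rb,ch(-.085,0,.098),.13); go(*t); B=brush_now(); print((np.linalg.inv(CH)@(B@[.13,0,0,1])).round(4))
out=[]
for n,(u0,v0) in(("scene",(225,165)),("top",(225,125))):
    im=manip.grab_frame(n)[:,:,::-1].copy()
    print(n,proj(n,[(B@[x,0,0,1])[:3] for x in(.13,.106,.053)]).round(1).tolist())
    out.append(cv2.resize(im[v0:v0+100,u0:u0+66],None,fx=6,fy=6,interpolation=cv2.INTER_CUBIC))
cv2.imwrite("pics/pre.png",np.hstack(out))
E
```

```text
t 5.15 p [0.4265, -0.0054, 0.0879] x [-0.9545, 0.0337, 0.2964] z [-0.2964, 0.0071, -0.955] q [-0.3753, 0.3666, 0.3583, 2.0378, -0.1588, 1.0674, 1.6145] F [0.3258, 0.8634, -1.9612] w 0.0145 gf 59.6
rot [-0.0013, -0.0038, 0.0001] shift now [0.001, -0.001, -0.0006] shift after rot [0.001, -0.001, -0.0006] dist 0.0016
[-0.0841  0.001   0.0967  1.    ]
scene [[260.7, 182.9], [265.7, 179.4], [276.4, 171.9]]
top [[272.0, 194.6], [271.9, 202.9], [271.7, 221.5]]
```

View pics/pre.png

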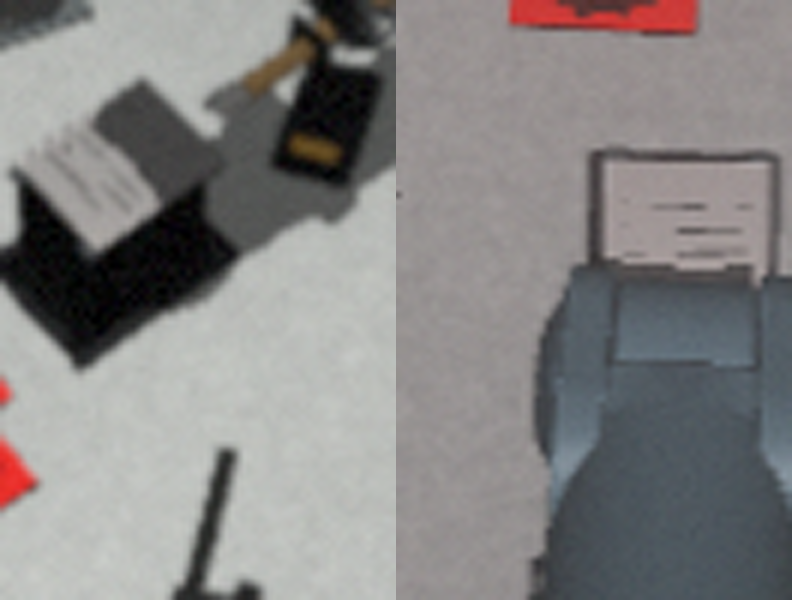

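The scene crop shows the blade end at about (259,182), against a predicted (261,183). It's level with the gap and just in front of the cover lip, so I'll insert it slowly.

carry_out([
  [0,0,0.001,-0.001,0,0,0],
  [0,-0.006,0,-0.0018,0,0,0],
  [0,-0.006,0,-0.0018,0,0,0],
  [0,-0.006,0,-0.0018,0,0,0],
  [0,0,0,0,0,0,0],
])

```text
clock: 5.67
eef_pos: [0.4489, -0.0049, 0.0899]
ee_rot: [0.017, 0.989, 0.001, -0.147]
contact_force: [0.4, 0.1, -1.4]
grip_width: 0.0142
gripper_force: 59.7
```

carry_out([
  [0,-0.005,0,-0.0015,0,0,0],
  [0,-0.005,0,-0.0015,0,0,0],
  [0,-0.004,0,-0.001,0,0,0],
  [0,0,0,0,0,0,0],
  [0,0,0,0,0,0,0],
])

```text
clock: 6.08
eef_pos: [0.4609, -0.0059, 0.089]
ee_rot: [0.017, 0.989, 0.001, -0.149]
contact_force: [-1.1, 0.8, -1.0]
grip_width: 0.0143
gripper_force: 59.7
```

```bash
python3 - <<'E'
from h import *
show(); B=brush_now(); print((np.linalg.inv(CH)@(B@[.13,0,0,1])).round(4))
E
```

```text
t 6.08 p [0.4609, -0.0059, 0.089] x [-0.9552, 0.0341, 0.294] z [-0.294, 0.0071, -0.9558] q [-0.361, 0.4199, 0.3573, 1.9577, -0.1726, 1.0955, 1.6276] F [-1.0561, 0.7981, -1.0215] w 0.0143 gf 59.7
[-0.0498  0.0017  0.0981  1.    ]
```

carry_out([
  [0,0.0005,0,-0.0107,0,0,0],
  [0,0.0005,0,-0.0107,0,0,0],
  [0,0.0005,0,-0.0107,0,0,0],
  [0,0,0,0,0,0,0],
])

```text
clock: 6.42
eef_pos: [0.4712, -0.0061, 0.1229]
ee_rot: [0.017, 0.989, 0.001, -0.146]
contact_force: [1.1, 0.2, -1.3]
grip_width: 0.0146
gripper_force: 59.7
```

```bash
python3 - <<'E'
from h import *
show(); B=brush_now(); print((np.linalg.inv(CH)@(B@[.13,0,0,1])).round(4))
E
```

```text
t 6.42 p [0.4712, -0.0061, 0.1229] x [-0.9568, 0.0339, 0.2889] z [-0.2888, 0.0078, -0.9574] q [-0.3677, 0.3816, 0.3677, 1.9205, -0.1563, 1.1631, 1.615] F [1.1495, 0.2125, -1.2783] w 0.0146 gf 59.7
[-0.0395  0.0019  0.1326  1.    ]
```

carry_out([
  [0,-0.0012,0,-0.0087,0,0,0],
  [0,-0.0012,0,-0.0087,0,0,0],
  [0,-0.0012,0,-0.0087,0,0,0],
  [0,-0.0039,0,-0.0078,0,0,0],
  [0,-0.0039,0,-0.0078,0,0,0],
])

```text
clock: 6.83
eef_pos: [0.4923, -0.0066, 0.1576]
ee_rot: [0.017, 0.989, 0.001, -0.149]
contact_force: [-1.1, -0.1, -1.8]
grip_width: 0.0145
gripper_force: 59.6
```

carry_out([
  [0,-0.0039,0,-0.0078,0,0,0],
  [0,-0.006,0,-0.0064,0,0,0],
  [0,-0.006,0,-0.0064,0,0,0],
  [0,-0.006,0,-0.0064,0,0,0],
  [0,0,0,0,0,0,0],
])

```text
clock: 7.25
eef_pos: [0.5234, -0.0076, 0.177]
ee_rot: [0.017, 0.989, 0.001, -0.147]
contact_force: [0.4, -0.3, -2.0]
grip_width: 0.0146
gripper_force: 59.8
```

```bash
python3 - <<'E'
from h import *
show(); B=brush_now(); print((np.linalg.inv(CH)@(B@[.13,0,0,1])).round(4))
im=manip.grab_frame("scene")[:,:,::-1]
cv2.imwrite("pics/lift.png",cv2.resize(im[130:230,200:320],None,fx=5,fy=5,interpolation=cv2.INTER_CUBIC))
E
```

```text
t 7.25 p [0.5234, -0.0076, 0.177] x [-0.9563, 0.0338, 0.2903] z [-0.2902, 0.0069, -0.9569] q [-0.3552, 0.4056, 0.3787, 1.756, -0.1537, 1.3068, 1.6157] F [0.3772, -0.2689, -1.9682] w 0.0146 gf 59.8
[0.0127 0.0022 0.1865 1.    ]
```

View pics/lift.png

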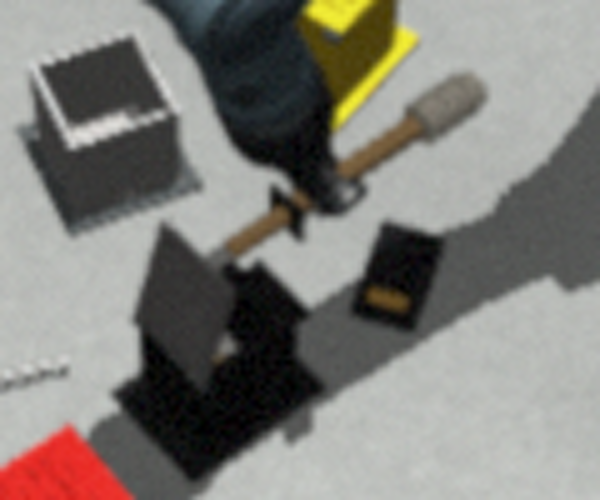

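The scene crop shows the cover at about (237,190) in raw pixels, already lifted steeply by the blade. I'll keep pushing it past upright.

carry_out([
  [0,-0.0077,0,-0.0045,0,0,0],
  [0,-0.0077,0,-0.0045,0,0,0],
  [0,-0.0077,0,-0.0045,0,0,0],
  [0,-0.005,0,-0.0016,0,0,0],
  [0,-0.005,0,-0.0016,0,0,0],
])

```text
clock: 7.72
eef_pos: [0.5581, -0.0088, 0.1823]
ee_rot: [0.017, 0.989, 0.001, -0.149]
contact_force: [-0.8, 0.1, -2.4]
grip_width: 0.0143
gripper_force: 59.7
```

carry_out([
  [0,-0.005,0,-0.0016,0,0,0],
  [0,-0.004,0,-0.0016,0,0,0],
  [0,0,0,0,0,0,0],
  [0,0,0,0,0,0,0],
  [0,0,0,0,0,0,0],
])

```text
clock: 8.13
eef_pos: [0.5669, -0.0091, 0.1828]
ee_rot: [0.017, 0.989, 0.001, -0.148]
contact_force: [-0.0, -0.2, -2.1]
grip_width: 0.0145
gripper_force: 59.8
```

```bash
python3 - <<'E'
from h import *
show(); B=brush_now(); print((np.linalg.inv(CH)@(B@[.13,0,0,1])).round(4))
E
```

```text
t 8.13 p [0.5669, -0.0091, 0.1828] x [-0.9553, 0.0338, 0.2936] z [-0.2935, 0.0072, -0.9559] q [-0.3318, 0.4817, 0.3781, 1.6366, -0.1734, 1.3583, 1.6312] F [-0.0079, -0.2148, -2.0696] w 0.0145 gf 59.8
[0.0562 0.0022 0.192  1.    ]
```

carry_out([
  [0,0.03,0,0.008,0,0,0],
  [0,0.03,0,0.005,0,0,0],
  [0,0.035,0,-0.01,0,0,0],
  [0,0.035,0,-0.02,0,0,0],
  [0,0.02,0,-0.03,0,0,0],
])

```text
clock: 8.55
eef_pos: [0.4313, -0.0047, 0.2707]
ee_rot: [0.017, 0.988, 0.001, -0.153]
contact_force: [-0.2, 0.4, -0.4]
grip_width: 0.0144
gripper_force: 59.7
```

carry_out([
  [0,0,0,-0.035,0,0,0],
  [0,0,0,-0.035,0,-0.1,0],
  [0,0,0,-0.02,0,-0.1,0],
  [0,0,0,0,0,-0.1,0],
  [0,0,0,0,0,0,0],
])

```text
clock: 8.97
eef_pos: [0.4597, -0.0055, 0.3606]
ee_rot: [0.017, 1.0, 0.0, 0.004]
contact_force: [-1.8, -0.1, -1.7]
grip_width: 0.015
gripper_force: 59.8
```

```bash
cat >> h.py <<'E'
def pt(x,y,z): return PT[:3,:3]@[x,y,z]+PT[:3,3]
def Rlean(l,yaw=-.31): return R.from_euler('z',yaw)*R.from_euler('y',-(np.pi/2-l))
E
python3 - <<'E'
from h import *
show()
for z in(.14,.015):
    t=brush_target(Rlean(.45),pt(-.012,0,z),-.13); print(t[0],t[1].as_matrix()[:,2]); go(*t)
im=manip.grab_frame("scene")[:,:,::-1]
cv2.imwrite("pics/open.png",im)
E
```

```text
t 8.97 p [0.4597, -0.0055, 0.3606] x [-0.9994, 0.0344, -0.0073] z [0.0073, 0.0, -1.0] q [-0.4607, -0.1064, 0.3559, 1.8779, 0.0387, 1.3563, 1.4217] F [-1.8402, -0.0537, -1.7462] w 0.015 gf 59.8
[ 0.59610185 -0.25476654  0.2742522 ] [ 0.6980652  -0.22563953 -0.67955263]
rot [0.1163, -0.8109, 0.2603] shift now [-0.1443, -0.2445, 0.0873] shift after rot [-0.0767, -0.1954, 0.2101] dist 0.297
[ 0.59610185 -0.25476654  0.1492522 ] [ 0.6980652  -0.22563953 -0.67955263]
rot [0.1163, -0.8109, 0.2603] shift now [-0.1434, -0.2445, 0.2123] shift after rot [0.015, -0.1952, 0.2951] dist 0.3541
```

View pics/open.png

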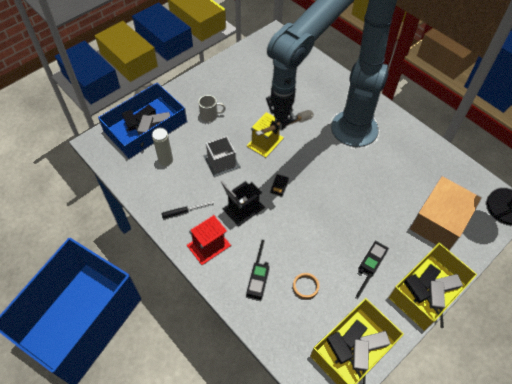

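The scene view shows the cover standing open at about (235,193), with the brush clear of the charger. Now I'll turn the brush upright toward the pot.

carry_out([
  [0,0,-0.024,0,0.0145,-0.1014,0.0325],
  [0,0,-0.024,0,0.0145,-0.1014,0.0325],
  [0,0,-0.024,0,0.0145,-0.1014,0.0325],
  [0,0,-0.024,0,0.0145,-0.1014,0.0325],
  [0,0,-0.024,0,0.0145,-0.1014,0.0325],
])

```text
clock: 9.43
eef_pos: [0.4493, -0.1121, 0.3588]
ee_rot: [0.088, 0.97, -0.034, 0.226]
contact_force: [-1.3, 0.7, -1.1]
grip_width: 0.0148
gripper_force: 59.8
```

carry_out([
  [0,0,-0.024,0,0.0145,-0.1014,0.0325],
  [0,0,-0.024,0,0.0145,-0.1014,0.0325],
  [0,0,-0.024,0,0.0145,-0.1014,0.0325],
  [0,0,0,0,0,0,0],
  [0,0,0,0,0,0,0],
])

```text
clock: 9.85
eef_pos: [0.4506, -0.1375, 0.3602]
ee_rot: [0.105, 0.955, -0.032, 0.276]
contact_force: [-0.5, 0.6, -1.6]
grip_width: 0.0146
gripper_force: 59.8
```

```bash
python3 - <<'E'
from h import *
show()
for z in(.14,.015):
    t=brush_target(Rlean(.45),pt(-.012,0,z),-.13); go(*t)
print(brush_now()@[-.13,0,0,1])
E
```

```text
t 9.85 p [0.4506, -0.1375, 0.3602] x [-0.8255, 0.1823, -0.5342] z [0.5206, -0.1199, -0.8453] q [0.3123, -0.4056, -0.0838, 2.212, -0.0468, 0.7705, 1.6019] F [-0.545, 0.6385, -1.5908] w 0.0146 gf 59.8
rot [0.0565, -0.2596, 0.0727] shift now [-0.0955, -0.0824, 0.1625] shift after rot [-0.0554, -0.0669, 0.1865] dist 0.2057
rot [0.0565, -0.2596, 0.0727] shift now [-0.0288, -0.0819, 0.2682] shift after rot [0.0363, -0.0668, 0.2714] dist 0.2819
[ 0.34599679 -0.114518    0.24982088  1.        ]
```

carry_out([
  [0,-0.025,-0.016,0.01,0,0,0],
  [0,-0.025,-0.016,0.01,0,0,0],
  [0,-0.025,-0.016,0.01,0,0,0],
  [0,-0.025,-0.016,0.01,0,0,0],
  [0,-0.025,-0.016,0.01,0.01,-0.06,0.015],
])

```text
clock: 10.27
eef_pos: [0.5702, -0.2383, 0.3896]
ee_rot: [0.106, 0.945, -0.037, 0.308]
contact_force: [-0.2, 0.3, -0.4]
grip_width: 0.0146
gripper_force: 59.7
```

carry_out([
  [0,0,0,0.01,0.011,-0.05,0.014],
  [0,0,0,0.01,0.011,-0.05,0.014],
  [0,0,0,0,0.011,-0.05,0.014],
  [0,0,0,0,0.011,-0.05,0.014],
  [0,0,0,0,0,0,0],
])

```text
clock: 10.68
eef_pos: [0.5767, -0.238, 0.3675]
ee_rot: [0.134, 0.907, -0.058, 0.395]
contact_force: [-0.1, 0.2, -1.9]
grip_width: 0.0147
gripper_force: 59.8
```

```bash
python3 - <<'E'
from h import *
show()
for z in(.14,.015):
    t=brush_target(Rlean(.45),pt(-.012,0,z),-.13); go(*t)
print(brush_now()@[-.13,0,0,1])
E
```

```text
t 10.68 p [0.5767, -0.238, 0.3675] x [-0.6517, 0.1982, -0.7321] z [0.7011, -0.211, -0.6811] q [0.3077, -0.1651, 0.0339, 2.1355, -0.0927, 0.3518, 1.6932] F [-0.1442, 0.1652, -1.9372] w 0.0147 gf 59.8
rot [0.0148, -0.0022, 0.0104] shift now [0.0523, -0.0106, 0.0806] shift after rot [0.0524, -0.01, 0.0806] dist 0.0967
rot [0.0148, -0.0022, 0.0104] shift now [0.1438, -0.0108, 0.1657] shift after rot [0.1441, -0.0098, 0.1656] dist 0.2197
[ 0.50462671 -0.21593766  0.23336919  1.        ]
```

```bash
python3 - <<'E'
import numpy as np
D=[(.3838,1.5996,1.1612,.649,.2299),(.3238,1.6836,1.1393,.6175,.2308),(-.4056,2.212,.7705,.471,.3602),(-.1651,2.1355,.3518,.6239,.3675)]
A=[];b=[]
for a,c,e,r,z in D:
    A+=[[np.sin(a),np.sin(a+c),np.sin(a+c+e),0],[np.cos(a),np.cos(a+c),np.cos(a+c+e),1]];b+=[r,z]
s=np.linalg.lstsq(np.array(A),b,rcond=None);L=s[0];print(s[0],(np.array(A)@L-b).round(4))
from scipy.optimize import fsolve
for lam,z,r in((.45,.149,.648),(.45,.274,.648),(.55,.149,.655)):
    P=np.pi/2+.297+lam
    f=lambda v:[L[0]*np.sin(v[0])+L[1]*np.sin(v[0]+v[1])+L[2]*np.sin(P)-r, L[3]+L[0]*np.cos(v[0])+L[1]*np.cos(v[0]+v[1])+L[2]*np.cos(P)-z]
    v=fsolve(f,[.1,2.2]);print(lam,z,v,P-v.sum())
E
```

```text
[0.49590138 0.50799948 0.3237287  0.29757071] [ 0.0011  0.0001 -0.001  -0.0016  0.0005  0.001  -0.0009  0.0006]
0.45 0.149 [0.22918789 2.28599845] -0.19739001272527368
0.45 0.274 [3.27434363e-04 2.20103518e+00] 0.11643371478216391
0.55 0.149 [0.23107116 2.21108221] -0.024357038063144376
```

```bash
cat >> h.py <<'E'
L=[.4959,.508,.3237,.2976]
def ik(p,zdir):
    "planar estimate q2,q4,q6"
    r=np.hypot(p[0],p[1]); u=np.array([p[0],p[1]])/r; h=np.dot(zdir[:2],u); P=np.arctan2(h,zdir[2]);P%=2*np.pi
    wr=r-L[2]*h; wz=p[2]-L[3]-L[2]*zdir[2]; D=np.hypot(wr,wz)
    q4=np.arccos((D*D-L[0]**2-L[1]**2)/(2*L[0]*L[1])); q2=np.arctan2(wr,wz)-np.arctan2(L[1]*np.sin(q4),L[0]+L[1]*np.cos(q4))
    return np.round([q2,q4,P-q2-q4],3)
E
python3 - <<'E'
from h import *
for lam,x,z in((.7,-.03,.12),(.7,-.03,.03),(.7,-.03,.024),(.75,-.03,.03)):
    t=brush_target(Rlean(lam),pt(x,0,z),-.13); print(lam,t[0].round(4),ik(t[0],t[1].as_matrix()[:,2])); go(*t)
E
```

```text
0.7 [ 0.6084 -0.2587  0.2315] [0.134 2.034 0.402]
rot [0.0136, 0.2478, 0.0118] shift now [0.0748, -0.0109, 0.1192] shift after rot [0.0432, -0.0098, 0.134] dist 0.1411
0.7 [ 0.6084 -0.2587  0.1415] [0.266 2.1   0.204]
rot [0.0136, 0.2478, 0.0118] shift now [0.1407, -0.011, 0.1805] shift after rot [0.092, -0.0097, 0.2096] dist 0.2291
0.7 [ 0.6084 -0.2587  0.1355] [0.276 2.103 0.191]
rot [0.0136, 0.2478, 0.0118] shift now [0.1451, -0.011, 0.1845] shift after rot [0.0953, -0.0097, 0.2146] dist 0.235
0.75 [ 0.6135 -0.2604  0.1361] [0.292 2.055 0.272]
rot [0.0133, 0.2978, 0.012] shift now [0.141, -0.0111, 0.1881] shift after rot [0.0794, -0.0097, 0.2214] dist 0.2354
```

carry_out([
  [0,0.015,-0.002,0.024,0.003,0.05,0.002],
  [0,0.015,-0.002,0.024,0.003,0.05,0.002],
  [0,0.01,-0.002,0.024,0.003,0.05,0.002],
  [0,0.008,-0.002,0.024,0.003,0.05,0.002],
  [0,0.007,-0.002,0.024,0.002,0.048,0.003],
])

```text
clock: 11.1
eef_pos: [0.6141, -0.2622, 0.2448]
ee_rot: [0.149, 0.947, -0.046, 0.281]
contact_force: [0.0, -0.2, -1.3]
grip_width: 0.0142
gripper_force: 59.8
```

carry_out([
  [0,0,0,0,0,0,0],
  [0,0,0,0,0,0,0],
])

```text
clock: 11.27
eef_pos: [0.6133, -0.2624, 0.2439]
ee_rot: [0.149, 0.947, -0.046, 0.281]
contact_force: [0.1, -0.5, -1.2]
grip_width: 0.0146
gripper_force: 59.7
```

```bash
python3 - <<'E'
from h import *
show()
for z in(.11,.032):
    t=brush_target(Rlean(.7),pt(-.028,0,z),-.13); go(*t)
B=brush_now(); print(B@[-.13,0,0,1])
P=[(B@[x,0,0,1])[:3] for x in(-.13,-.07,.05,.13)]
for n in("scene","top"):
    im=manip.grab_frame(n)[:,:,::-1]; cv2.imwrite(f"pics/pp_{n}.png",im); print(n,proj(n,P).round(1).tolist())
a=cv2.imread("pics/pp_scene.png")[90:190,185:285]; b=cv2.imread("pics/pp_top.png")[140:240,300:400]
cv2.imwrite("pics/pp.png",np.hstack([cv2.resize(i,None,fx=4,fy=4,interpolation=cv2.INTER_CUBIC) for i in(a,b)]))
E
```

```text
t 11.27 p [0.6133, -0.2624, 0.2439] x [-0.7973, 0.2569, -0.5462] z [0.5186, -0.1714, -0.8377] q [0.314, 0.1269, 0.0392, 2.0133, -0.0549, 0.4245, 1.6527] F [0.0912, -0.5367, -1.1876] w 0.0146 gf 59.7
rot [-0.003, 0.0042, -0.0011] shift now [0.0154, 0.002, 0.0167] shift after rot [0.0153, 0.002, 0.0167] dist 0.0228
rot [-0.003, 0.0042, -0.0011] shift now [0.058, 0.0023, 0.082] shift after rot [0.0577, 0.0021, 0.0822] dist 0.1005
[ 0.51280224 -0.23009751  0.13192592  1.        ]
scene [[225.8, 138.9], [215.8, 134.4], [194.2, 124.5], [178.5, 117.4]]
top [[351.9, 199.2], [359.8, 184.4], [377.7, 150.5], [391.4, 124.1]]
```

View pics/pp.png

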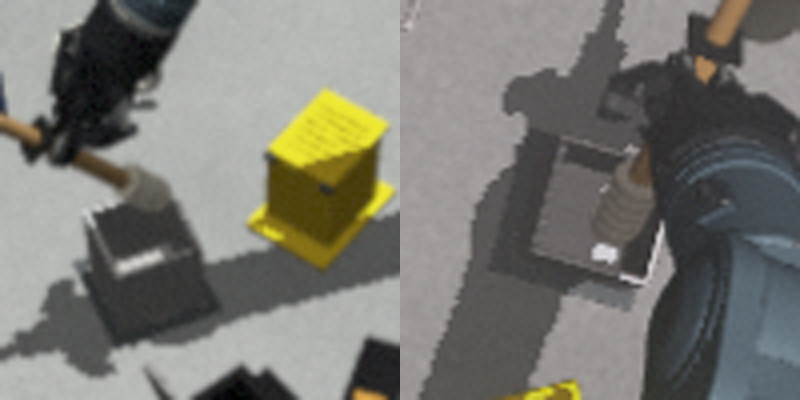

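The top crop shows the bristle tip at (352,200), which matches the prediction and lies over the near part of the pot. I'll lower it.

carry_out([
  [0,0.0145,0.001,0.0205,-0.003,0.004,0],
  [0,0.0145,0.001,0.0205,0,0,0],
  [0,0.007,0,0.01,0,0,0],
  [0,0.007,0,0.01,0,0,0],
  [0,0,0,0,0,0,0],
])

```text
clock: 11.78
eef_pos: [0.6081, -0.2609, 0.1695]
ee_rot: [0.151, 0.947, -0.045, 0.28]
contact_force: [-0.3, 1.5, -1.0]
grip_width: 0.0148
gripper_force: 59.7
```

carry_out([
  [0,0.007,0,0.01,0,0,0],
  [0,0.004,0,0.006,0,0,0],
  [0,0,0,0,0,0,0],
  [0,0,0,0,0,0,0],
])

```text
clock: 12.12
eef_pos: [0.6097, -0.2619, 0.1528]
ee_rot: [0.151, 0.946, -0.045, 0.282]
contact_force: [-0.3, 0.3, -1.0]
grip_width: 0.0149
gripper_force: 59.8
```

```bash
python3 - <<'E'
from h import *
show()
B=brush_now(); print((np.linalg.inv(PT)@B).round(3),np.linalg.inv(PT)@B@[-.13,0,0,1])
E
```

```text
t 12.12 p [0.6097, -0.2619, 0.1528] x [-0.7954, 0.2602, -0.5473] z [0.52, -0.1707, -0.8369] q [0.3438, 0.2512, 0.0103, 2.0901, -0.1005, 0.2225, 1.6989] F [-0.3387, 0.2959, -0.9523] w 0.0149 gf 59.8
[[ 0.64   0.005 -0.768  0.056]
 [-0.004  1.     0.003 -0.003]
 [ 0.768  0.001  0.64   0.141]
 [ 0.     0.     0.     1.   ]] [-0.02711172 -0.00202917  0.04069343  1.        ]
```

carry_out([
  [0,0.0028,0,0.0042,0,0,0],
  [0,0.0028,0,0.0042,0,0,0],
  [0,0.0015,0,0.0025,0,0,0],
  [0,0,0,0,0,0,0],
  [0,0,0,0,0,0,0],
])

```text
clock: 12.53
eef_pos: [0.6092, -0.262, 0.1384]
ee_rot: [0.151, 0.947, -0.045, 0.281]
contact_force: [0.7, 0.1, -2.3]
grip_width: 0.0145
gripper_force: 59.8
```

```bash
python3 - <<'E'
from h import *
show()
B=brush_now(); print(np.linalg.inv(PT)@B@[-.13,0,0,1])
E
```

```text
t 12.53 p [0.6092, -0.262, 0.1384] x [-0.7962, 0.2607, -0.5459] z [0.5187, -0.1704, -0.8378] q [0.351, 0.2749, 0.0027, 2.0973, -0.1061, 0.1933, 1.7057] F [0.6631, 0.0844, -2.3157] w 0.0145 gf 59.8
[-0.02773596 -0.00217553  0.02647617  1.        ]
```

carry_out([
  [0.025,0,0,0,0,0,0],
  [0.035,0,0,0,0,0,0],
  [0.05,0,0,0,0,0,0],
  [0.07,0,0,0,0,0,0],
  [0.07,0,0,0,0,0,0],
])

```text
clock: 12.95
eef_pos: [0.6095, -0.2619, 0.1389]
ee_rot: [0.151, 0.947, -0.045, 0.282]
contact_force: [-0.6, 1.0, -0.8]
grip_width: 0.0695
gripper_force: 0.4
```

carry_out([
  [0.07,0,0,0,0,0,0],
  [0.07,0,0,-0.02,0,0,0],
  [0.07,0,0,-0.03,0,0,0],
  [0.07,0,0,-0.03,0,0,0],
  [0.07,0,0,-0.03,0,0,0],
])

```text
clock: 13.37
eef_pos: [0.5522, -0.2434, 0.2324]
ee_rot: [0.151, 0.946, -0.045, 0.282]
contact_force: [1.0, -0.1, 0.5]
grip_width: 0.0699
gripper_force: 0.0
```

carry_out([
  [0.07,0,0,-0.03,0,0,0],
  [0.07,0,0,-0.03,0,0,0],
  [0.07,-0.02,0,-0.03,0,0.08,0],
  [0.07,-0.02,0,-0.03,0,0.08,0],
  [0.07,-0.02,0,-0.03,0,0.08,0],
])

```text
clock: 13.78
eef_pos: [0.5281, -0.2357, 0.3896]
ee_rot: [0.156, 0.973, -0.027, 0.166]
contact_force: [1.7, -0.4, 0.5]
grip_width: 0.0699
gripper_force: 0.0
```

```bash
python3 - <<'E'
from h import *
show()
for n in("scene","top"):
    a=cv2.imread(f"pics/{n}0.png"); im=manip.grab_frame(n)[:,:,::-1]; cv2.imwrite(f"pics/st_{n}.png",im)
    d=np.abs(a.astype(int)-im).sum(2); hsv=cv2.cvtColor(np.ascontiguousarray(im),cv2.COLOR_BGR2HSV)
    m=((hsv[...,0]>8)&(hsv[...,0]<22)&(hsv[...,1]>90)&(d>60)).astype(np.uint8)
    n_,lab,st,c=cv2.connectedComponentsWithStats(m)
    for i in range(1,n_):
        if st[i,4]>8: print(n,st[i],c[i].round(1))
E
```

```text
t 13.78 p [0.5281, -0.2357, 0.3896] x [-0.8966, 0.2945, -0.3307] z [0.314, -0.1039, -0.9437] q [0.3289, -0.0565, 0.025, 1.8182, -0.0116, 1.0431, 1.6116] F [1.7486, -0.3639, 0.4761] w 0.0699 gf 0.0
scene [ 432    0   46   94 1895] [453.9  39. ]
scene [455   0   5   4  12] [456.7   0.9]
scene [397  12  10  27  57] [401.1  25.2]
scene [418  19   7  10  28] [420.3  22.8]
scene [410  45   4   4   9] [411.1  46.7]
scene [452  67   4   8  15] [453.7  70.9]
scene [473  96  39  35 449] [494.2 112.5]
scene [196 131   8   9  32] [199.1 135.5]
scene [204 140   7   8  21] [207.2 143. ]
scene [463 190  18  21 214] [469.8 200. ]
scene [419 207  21  18 133] [427.7 215.5]
scene [441 224  14  10  47] [447.4 228.2]
top [367 156  10  13  58] [371.3 162.3]
top [354 189   5   3  10] [355.9 189.8]
top [ 78 312  31  13 214] [ 96.5 317.7]
top [ 59 318  17   7  70] [ 68.5 321.4]
```

```bash
python3 - <<'E'
from h import *
a=cv2.imread("pics/st_scene.png")[112:182,180:246]; b=cv2.imread("pics/st_top.png")[138:218,328:400]
s,p,r=pose(); T=np.eye(4);T[:3,:3]=r.as_matrix();T[:3,3]=p; T=T@manip.get_calibration("wrist")["T_tool_cam"]; np.save("T2.npy",T)
w=manip.grab_frame("wrist")[:,:,::-1]; cv2.imwrite("pics/st_wrist.png",w)
o=np.full((600,800,3),255,np.uint8)
A=cv2.resize(a,None,fx=4.2,fy=4.2,interpolation=cv2.INTER_CUBIC);B=cv2.resize(b,None,fx=3.8,fy=3.8,interpolation=cv2.INTER_CUBIC)
o[:A.shape[0],:A.shape[1]]=A;o[296:296+B.shape[0],:B.shape[1]]=B
W=cv2.resize(w,(512,384)); o[0:384,288:800]=W
cv2.imwrite("pics/st.png",o); print(A.shape,B.shape)
E
```

```text
(294, 277, 3) (304, 274, 3)
```

View pics/st.png

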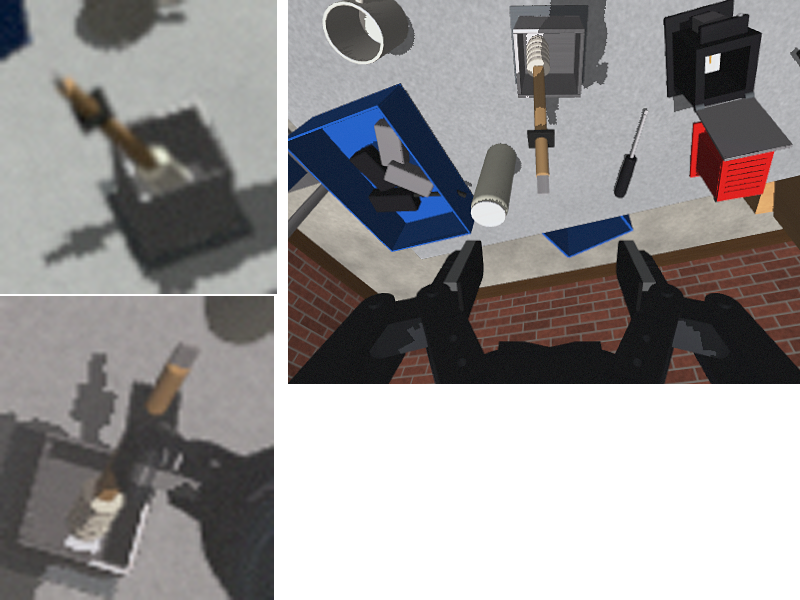

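The montage shows the brush standing in the pot, leaning away from the robot. In the wrist view the blade end is at (255,193), the guard at (252,138) and the head joint at (251,66). In the top view the blade end is at (377.5,152) and the head joint at (358,190). I'll fit the pose from these.

```bash
cat > fit.py <<'E'
from h import *
from scipy.optimize import least_squares
def fit(obs,x0):
    "obs: (cam,T,[(x,u,v)],weight); state: point at x=0, lean, azimuth"
    def pts(s,xs):
        d=np.array([np.sin(s[3])*np.cos(s[4]),np.sin(s[3])*np.sin(s[4]),np.cos(s[3])]); return s[:3]+np.outer(xs,d)
    def f(s): return np.concatenate([(w*(proj(c,pts(s,[k[0] for k in l]),T)-[k[1:] for k in l])).ravel() for c,T,l,w in obs])
    r=least_squares(f,x0,loss="soft_l1"); return r.x,pts,r.fun
E
python3 - <<'E'
from fit import *
T2=np.load("T2.npy")
obs=[("wrist",T2,[(.13,255,193),(.106,254,174.5),(.053,252,138),(-.07,251,66)],1),
("top",None,[(.13,377.5,152.2),(.106,375.4,155.9),(.053,368.8,168.5),(-.07,358.3,189.6)],1),
("scene",None,[(.106,194.8,131),(.053,202.6,137.7),(-.07,216.9,150.1)],1)]
s,pts,res=fit(obs,[.58,-.25,.12,.6,-.31]); print(s.round(4),res.reshape(-1,2).round(1).tolist())
P=pts(s,[-.13,.092,.13]);print(P.round(4)); print("tip in pot",(np.linalg.inv(PT)@[*P[0],1]).round(4))
np.save("fit.npy",s)
E
```

```text
[ 0.5716 -0.2642  0.1261  0.4476 -0.218 ] [[-0.2, -0.1], [0.1, -0.0], [0.9, -0.7], [-0.5, 0.4], [1.2, -1.3], [0.0, 0.5], [-0.1, -0.8], [-3.0, 0.8], [0.5, 0.0], [-0.6, -0.7], [-0.6, -0.3]]
[[ 0.5166 -0.252   0.0089]
 [ 0.6104 -0.2728  0.2091]
 [ 0.6265 -0.2763  0.2433]]
tip in pot [-0.0134 -0.0216  0.0089  1.    ]
```

```bash
python3 - <<'E'
from fit import *
s=np.load("fit.npy"); d=np.array([np.sin(s[3])*np.cos(s[4]),np.sin(s[3])*np.sin(s[4]),np.cos(s[3])])
Rt=tool([-np.cos(s[4]),-np.sin(s[4]),0],-d); show(); print(Rt.as_matrix().round(3))
for x in(.18,.074):
    p=s[:3]+x*d; print(p.round(4),ik(p,-d)); go(p,Rt)
E
```

```text
t 13.93 p [0.5349, -0.2374, 0.3955] x [-0.8917, 0.2915, -0.3462] z [0.3288, -0.1086, -0.9381] q [0.3284, -0.0542, 0.0245, 1.8076, -0.0122, 1.0348, 1.6121] F [-0.1399, 0.2633, -0.4538] w 0.0704 gf 0.0
[[-0.88   0.216 -0.423]
 [ 0.195  0.976  0.094]
 [ 0.433  0.    -0.901]]
[ 0.6476 -0.281   0.2884] [0.759 0.964 1.859]
rot [0.0037, 0.8004, -0.1009] shift now [-0.0762, -0.0062, 0.1423] shift after rot [-0.1541, -0.0182, 0.0448] dist 0.1615
[ 0.6028 -0.2711  0.1928] [0.717 1.231 1.634]
rot [0.0037, 0.8004, -0.1009] shift now [-0.0002, -0.0106, 0.2161] shift after rot [-0.1541, -0.0182, 0.1508] dist 0.2164
```

carry_out([
  [0.07,-0.015,0,0,0,0.1,-0.0126],
  [0.07,-0.015,0,0,0,0.1,-0.0126],
  [0.07,-0.015,0,0,0,0.1,-0.0126],
  [0.07,-0.015,0,0,0,0.1,-0.0126],
  [0.07,-0.015,0,0,0,0.1,-0.0126],
])

```text
clock: 14.35
eef_pos: [0.6013, -0.2576, 0.3988]
ee_rot: [0.127, 0.989, 0.007, -0.081]
contact_force: [1.5, -1.3, 0.5]
grip_width: 0.0701
gripper_force: 0.0
```

carry_out([
  [0.07,-0.015,0,0,0,0.1,-0.0126],
  [0.07,-0.015,0,0,0,0.1,-0.0126],
  [0.07,-0.015,0,0,0,0.1,-0.0126],
  [0.07,0,0,0,0,0,0],
  [0.07,0,0,0,0,0,0],
])

```text
clock: 14.77
eef_pos: [0.6299, -0.2658, 0.3764]
ee_rot: [0.11, 0.973, 0.023, -0.202]
contact_force: [-0.0, 1.4, 0.8]
grip_width: 0.0701
gripper_force: 0.0
```

```bash
python3 - <<'E'
from fit import *
s=np.load("fit.npy"); d=np.array([np.sin(s[3])*np.cos(s[4]),np.sin(s[3])*np.sin(s[4]),np.cos(s[3])])
Rt=tool([-np.cos(s[4]),-np.sin(s[4]),0],-d); show()
for x in(.15,.074):
    go(s[:3]+x*d,Rt)
_,p,r=pose(); T=np.eye(4);T[:3,:3]=r.as_matrix();T[:3,3]=p; T=T@manip.get_calibration("wrist")["T_tool_cam"]
print(proj("wrist",[s[:3]+x*d for x in(.13,.106,.053)],T).round(1).tolist())
w=manip.grab_frame("wrist"); np.save("w3.npy",w); np.save("T3.npy",T)
h=cv2.cvtColor(w,cv2.COLOR_RGB2HSV); m=((h[...,0]>8)&(h[...,0]<22)&(h[...,1]>90)).astype(np.uint8)
n,l,st,c=cv2.connectedComponentsWithStats(m)
for i in range(1,n):
    if st[i,4]>30: print(st[i],c[i].round(1))
E
```

```text
t 14.77 p [0.6299, -0.2658, 0.3764] x [-0.8944, 0.2057, 0.3971] z [-0.3871, 0.0887, -0.9178] q [0.2016, 0.6708, 0.2377, 0.9436, -0.0755, 1.9437, 1.7508] F [-0.0174, 1.4261, 0.7657] w 0.0701 gf 0.0
rot [0.003, 0.0392, -0.0074] shift now [-0.0527, -0.011, 0.1025] shift after rot [-0.0566, -0.011, 0.1004] dist 0.1158
rot [0.003, 0.0392, -0.0074] shift now [-0.0497, -0.0112, 0.1785] shift after rot [-0.0566, -0.011, 0.1764] dist 0.1856
[[250.9, 229.3], [251.6, 218.2], [252.8, 198.5]]
[386  92  17  16 135] [394.1  99.9]
[248 167  11  22 203] [253.7 178.2]
[245 196  15  27 297] [252.2 208.6]
[494 345  18  25 226] [505.6 354.4]
```

carry_out([
  [0.06,-0.018,-0.004,0.014,0,0,0],
  [0.06,-0.018,-0.004,0.014,0,0,0],
  [0.06,-0.018,-0.003,0.014,0,0.01,-0.002],
  [0.06,-0.003,0,0.03,0,0.015,-0.002],
  [0.06,0,0,0.025,0,0.015,-0.002],
])

```text
clock: 15.23
eef_pos: [0.6409, -0.2792, 0.2703]
ee_rot: [0.106, 0.97, 0.027, -0.215]
contact_force: [-0.2, -0.5, -0.0]
grip_width: 0.0602
gripper_force: 0.0
```

carry_out([
  [0.06,0,0,0,0,0,0],
  [0.06,0,0,0,0,0,0],
])

```text
clock: 15.4
eef_pos: [0.6399, -0.2786, 0.2706]
ee_rot: [0.106, 0.97, 0.027, -0.218]
contact_force: [0.1, 0.1, 1.0]
grip_width: 0.0599
gripper_force: 0.0
```

```bash
python3 - <<'E'
from fit import *
s=np.load("fit.npy"); d=np.array([np.sin(s[3])*np.cos(s[4]),np.sin(s[3])*np.sin(s[4]),np.cos(s[3])])
Rt=tool([-np.cos(s[4]),-np.sin(s[4]),0],-d); show()
for x in(.15,.074):
    go(s[:3]+x*d,Rt)
_,p,r=pose(); T=np.eye(4);T[:3,:3]=r.as_matrix();T[:3,3]=p; T=T@manip.get_calibration("wrist")["T_tool_cam"]
print(proj("wrist",[s[:3]+x*d for x in(.13,.106,.056)],T).round(1).tolist())
w=manip.grab_frame("wrist"); cv2.imwrite("pics/w4.png",w[:,:,::-1])
h=cv2.cvtColor(w,cv2.COLOR_RGB2HSV); m=((h[...,0]>8)&(h[...,0]<22)&(h[...,1]>90)).astype(np.uint8)
n,l,st,c=cv2.connectedComponentsWithStats(m)
for i in range(1,n):
    if st[i,4]>60: print(st[i],c[i].round(1))
E
```

```text
t 15.4 p [0.6399, -0.2786, 0.2706] x [-0.8828, 0.1942, 0.4278] z [-0.4161, 0.0995, -0.9039] q [0.2177, 0.76, 0.2232, 1.0176, -0.0787, 1.8143, 1.7653] F [0.0875, 0.1289, 1.0377] w 0.0599 gf 0.0
rot [0.0071, 0.0055, 0.0013] shift now [0.0005, -0.0008, 0.0104] shift after rot [0.0005, -0.0007, 0.0105] dist 0.0105
rot [0.0071, 0.0055, 0.0013] shift now [0.0009, -0.0013, 0.0864] shift after rot [0.0005, -0.0007, 0.0865] dist 0.0865
[[260.9, 221.2], [260.7, 206.5], [260.4, 184.2]]
[419  66  20  19 184] [428.5  75. ]
[253 151  15  18 222] [259.7 160.1]
[250 180  22  32 531] [260.4 195.5]
```

carry_out([
  [0.06,0,0,0.02,0.007,0.005,0],
  [0.06,0,0,0.02,0,0,0],
  [0.06,0,0,0.02,0,0,0],
  [0.06,0,0,0.016,0,0,0],
  [0.06,0,0,0.01,0,0,0],
])

```text
clock: 15.87
eef_pos: [0.6059, -0.2712, 0.194]
ee_rot: [0.105, 0.97, 0.023, -0.218]
contact_force: [-0.2, 0.1, 0.2]
grip_width: 0.0602
gripper_force: 0.0
```

carry_out([
  [0.03,0,0,0,0,0,0],
  [0.02,0,0,0,0,0,0],
  [0,0,0,0,0,0,0],
  [0,0,0,0,0,0,0],
  [0,0,0,0,0,0,0],
], squeeze=60)

```text
clock: 16.28
eef_pos: [0.6067, -0.2714, 0.1937]
ee_rot: [0.105, 0.97, 0.023, -0.219]
contact_force: [2.2, -0.3, 3.6]
grip_width: 0.014
gripper_force: 58.4
```

carry_out([
  [0,0,0,0,0,0,0],
  [0,0,0,0,0,0,0],
])

```text
clock: 16.45
eef_pos: [0.6066, -0.2714, 0.1936]
ee_rot: [0.105, 0.97, 0.023, -0.219]
contact_force: [2.2, -0.9, 6.1]
grip_width: 0.0144
gripper_force: 58.6
```

```bash
python3 - <<'E'
from fit import *
s=np.load("fit.npy"); show(); _,p,r=pose()
d=np.array([np.sin(s[3])*np.cos(s[4]),np.sin(s[3])*np.sin(s[4]),np.cos(s[3])])
print(r.inv().apply(s[:3]-p),r.inv().apply(d), np.dot(p-s[:3],d))
E
```

```text
t 16.45 p [0.6066, -0.2714, 0.1936] x [-0.8824, 0.194, 0.4286] z [-0.4191, 0.09, -0.9035] q [0.2031, 0.7351, 0.22, 1.2194, -0.0665, 1.6374, 1.7653] F [2.2358, -0.8976, 6.1204] w 0.0144 gf 58.6
[ 0.00343014 -0.00034067  0.07629688] [-0.00460536 -0.0028205  -0.99998542] 0.0763106050140786
```

carry_out([
  [0,0,0,-0.01,0,0,0],
  [0,0,0,-0.02,0,0,0],
  [0,0,0,-0.025,0,0,0],
  [0,0,0,-0.03,0,0,0],
  [0,0,0,-0.03,0,0,0],
])

```text
clock: 16.87
eef_pos: [0.6526, -0.2808, 0.2943]
ee_rot: [0.105, 0.969, 0.024, -0.223]
contact_force: [2.1, -0.8, -1.2]
grip_width: 0.0141
gripper_force: 59.2
```

carry_out([
  [0,0.01,0,-0.02,0,-0.05,0],
  [0,0.02,0,-0.01,0,-0.1,0],
  [0,0.02,0,0,0,-0.1,0],
  [0,0.01,0,0,0,-0.1,0],
  [0,0,0,0,0,-0.1,0],
])

```text
clock: 17.28
eef_pos: [0.6094, -0.2726, 0.3443]
ee_rot: [0.109, 0.994, -0.001, 0.004]
contact_force: [0.2, -0.1, -0.6]
grip_width: 0.0146
gripper_force: 59.3
```

carry_out([
  [0,0,0,0,0,0,0],
  [0,0,0,0,0,0,0],
])

```text
clock: 17.45
eef_pos: [0.6088, -0.2717, 0.3421]
ee_rot: [0.108, 0.994, -0.0, -0.001]
contact_force: [-0.4, 0.6, -0.4]
grip_width: 0.0142
gripper_force: 59.3
```

```bash
python3 - <<'E'
from fit import *
TB=np.eye(4); x=np.array([-.0046,-.0028,-1]);x/=np.linalg.norm(x); y=np.array([0,1,0.]);z=np.cross(x,y);z/=np.linalg.norm(z);y=np.cross(z,x)
TB[:3,:3]=np.c_[x,y,z];TB[:3,3]=[.0034,-.0003,.0763]; np.save("TB.npy",TB)
show(); B=brush_now(); print(B.round(4)); P=[(B@[k,0,0,1])[:3] for k in(-.13,-.07,.05)]; print(P[0])
for n in("scene","top"):
    im=manip.grab_frame(n); cv2.imwrite(f"pics/hold_{n}.png",im[:,:,::-1]); print(n,proj(n,P).round(1).tolist())
    h=cv2.cvtColor(im,cv2.COLOR_RGB2HSV); m=((h[...,0]>8)&(h[...,0]<22)&(h[...,1]>90)).astype(np.uint8)
    k,l,st,c=cv2.connectedComponentsWithStats(m); q=proj(n,P)[1]
    for i in range(1,k):
        if st[i,4]>15 and np.hypot(*(c[i]-q))<60: print(st[i],c[i].round(1))
_,p,r=pose(); T=np.eye(4);T[:3,:3]=r.as_matrix();T[:3,3]=p; T=T@manip.get_calibration("wrist")["T_tool_cam"]
w=manip.grab_frame("wrist"); cv2.imwrite("pics/hold_w.png",w[:,:,::-1]); print("w",proj("wrist",P,T).round(1).tolist())
h=cv2.cvtColor(w,cv2.COLOR_RGB2HSV); m=((h[...,0]>8)&(h[...,0]<22)&(h[...,1]>90)).astype(np.uint8)
k,l,st,c=cv2.connectedComponentsWithStats(m)
for i in range(1,k):
    if st[i,4]>30: print(st[i],c[i].round(1))
np.set_printoptions(linewidth=250)
E
```

```text
t 17.45 p [0.6088, -0.2717, 0.3421] x [-0.9765, 0.2153, 0.001] z [-0.0011, -0.0001, -1.0] q [0.1912, 0.3515, 0.2219, 1.4218, -0.0768, 1.3778, 1.7685] F [-0.4367, 0.5641, -0.401] w 0.0142 gf 59.3
[[ 0.005   0.2153 -0.9765  0.6054]
 [-0.0036  0.9765  0.2153 -0.2713]
 [ 1.      0.0025  0.0056  0.2658]
 [ 0.      0.      0.      1.    ]]
[ 0.60472499 -0.27084555  0.13581016]
scene [[200.3, 144.6], [198.9, 134.5], [195.8, 112.4]]
[194 117   6  19  53] [196.6 125.5]
top [[365.3, 165.8], [371.6, 162.4], [386.7, 154.1]]
w [[261.2, 152.5], [260.9, 165.7], [259.8, 216.4]]
[432   0  18  11 112] [439.2   3.7]
[252 167  21  36 603] [261.6 185.1]
[ 245  219   33   59 1526] [261.6 250.1]
[ 436  264   76   80 3234] [484.1 296.3]
[469 349  43  22 576] [494.7 359.7]
[358 376  15   8  62] [364.7 379.7]
```

```bash
python3 - <<'E'
from fit import *
def tgt(z): 
    Rt=tool([-.9765,.2153,0],[0,0,-1]); TB=np.load("TB.npy"); Rb=Rt*R.from_matrix(TB[:3,:3])
    return brush_target(Rb,ch(0,0,z),-.13)
t=tgt(.13); print(t[0],ik(t[0],[0,0,-1.])); go(*t)
t=tgt(.018); print(t[0],ik(t[0],[0,0,-1.]))
E
```

```text
[ 0.62089044 -0.0139233   0.33629812] [0.258 1.545 1.338]
rot [-0.0009, 0.0009, 0.0027] shift now [0.0466, 0.2532, 0.005] shift after rot [0.0473, 0.2531, 0.0053] dist 0.2575
[ 0.62089044 -0.0139233   0.22429812] [0.333 1.681 1.127]
```

carry_out([
  [0,0.005,0.02,0,0,0,0],
  [0,0.006,0.033,0,0,0,0],
  [0,0.006,0.033,0,0,0,0],
  [0,0.006,0.033,0,0,0,0],
  [0,0.006,0.033,0,0,0,0],
])

```text
clock: 18.02
eef_pos: [0.617, -0.1152, 0.3412]
ee_rot: [0.107, 0.994, -0.001, 0.0]
contact_force: [0.2, 0.9, -0.5]
grip_width: 0.0145
gripper_force: 59.3
```

carry_out([
  [0,0.006,0.033,0,0,0,0],
  [0,0.006,0.033,0,0,0,0],
  [0,0.006,0.025,0,0,0,0],
  [0,0,0.01,0.003,0,0,0],
  [0,0,0,0,0,0,0],
])

```text
clock: 18.43
eef_pos: [0.6207, -0.0089, 0.3374]
ee_rot: [0.104, 0.995, 0.0, 0.0]
contact_force: [0.0, 0.4, -1.1]
grip_width: 0.0145
gripper_force: 59.2
```

carry_out([
  [0,0,0,0,0,0,0],
  [0,0,0,0,0,0,0],
  [0,0,0,0,0,0,0],
])

```text
clock: 18.68
eef_pos: [0.6194, -0.0183, 0.3387]
ee_rot: [0.11, 0.994, -0.002, 0.001]
contact_force: [-0.7, -0.9, -1.7]
grip_width: 0.0141
gripper_force: 59.2
```

```bash
cat > chk.py <<'E'
from fit import *
np.set_printoptions(linewidth=250)
def tgt(z,dx=0,dy=0): 
    Rt=tool([-.9765,.2153,0],[0,0,-1]); TB=np.load("TB.npy"); Rb=Rt*R.from_matrix(TB[:3,:3])
    return brush_target(Rb,ch(dx,dy,z),-.13)
if __name__=="__main__":
    show(); go(*tgt(.13)); B=brush_now(); print("tip in charger",(np.linalg.inv(CH)@B@[-.13,0,0,1]).round(4), B[:3,0].round(4))
    xs=[-.13,-.07,.05]; P=[(B@[k,0,0,1])[:3] for k in xs]
    M=[ch(*v) for v in((-.03,-.028,.104),(-.03,.028,.104),(.03,.028,.104),(.03,-.028,.104))]
    _,p,r=pose(); T=np.eye(4);T[:3,:3]=r.as_matrix();T[:3,3]=p; Tw=T@manip.get_calibration("wrist")["T_tool_cam"]
    for n,T in(("scene",None),("wrist",Tw)):
        im=manip.grab_frame(n); cv2.imwrite(f"pics/ab_{n}.png",im[:,:,::-1]); q=proj(n,P,T); print(n,q.round(1).tolist(),"mouth",proj(n,M,T).round(1).tolist())
        v=im.astype(int); h=cv2.cvtColor(im,cv2.COLOR_RGB2HSV)
        tan=(h[...,0]>8)&(h[...,0]<22)&(h[...,1]>90)
        for vv in range(int(q[:,1].min())-6,int(q[:,1].max())+14,3 if n=="scene" else 6):
            g=im[vv,int(q[0,0])-22:int(q[0,0])+22].mean(1).astype(int); print(vv,g.tolist() if n=="scene" else g[::1].tolist())
E
python3 chk.py
```

```text
t 18.68 p [0.6194, -0.0183, 0.3387] x [-0.9757, 0.2191, -0.0024] z [0.0017, -0.0034, -1.0] q [-0.1159, 0.2537, 0.094, 1.5459, -0.0207, 1.3415, 1.3297] F [-0.7313, -0.8567, -1.7069] w 0.0141 gf 59.2
rot [-0.0029, 0.0023, -0.0039] shift now [-0.0005, 0.0046, 0.0024] shift after rot [-0.0005, 0.0046, 0.0024] dist 0.0052
tip in charger [-0.001  -0.0051  0.1324  1.    ] [ 2.2e-03 -4.0e-04  1.0e+00]
scene [[242.1, 188.5], [241.9, 179.0], [241.4, 158.3]] mouth [[244.3, 184.5], [254.2, 194.5], [241.3, 203.5], [231.5, 193.3]]
152 [74, 86, 100, 121, 139, 109, 96, 94, 82, 92, 125, 157, 153, 118, 131, 157, 110, 43, 33, 43, 27, 25, 15, 17, 15, 21, 33, 59, 84, 118, 155, 174, 176, 175, 160, 140, 133, 132, 153, 152, 143, 126, 95, 92]
155 [210, 212, 214, 206, 184, 172, 157, 109, 80, 78, 63, 58, 54, 53, 57, 82, 108, 95, 69, 50, 41, 22, 11, 20, 33, 89, 146, 174, 178, 181, 179, 179, 178, 176, 178, 176, 175, 177, 174, 169, 153, 133, 124, 138]
158 [78, 66, 57, 53, 54, 54, 54, 54, 55, 53, 57, 52, 56, 54, 44, 29, 19, 25, 36, 49, 52, 52, 43, 32, 33, 60, 113, 164, 180, 180, 177, 177, 178, 176, 176, 173, 177, 
[... 5098 characters left out ...]
, 26, 27, 29, 28, 23, 21, 24, 19, 24, 24, 25, 29, 29, 21, 27, 26, 21, 27, 24, 23, 24, 23, 26, 25, 20, 21, 27, 29, 28, 23, 22, 19, 27, 23, 25, 20, 28, 29, 27]
221 [26, 27, 23, 22, 22, 25, 25, 23, 27, 27, 23, 25, 28, 41, 41, 47, 48, 46, 46, 48, 47, 48, 47, 49, 47, 50, 46, 50, 50, 46, 38, 26, 27, 26, 29, 26, 27, 22, 19, 19, 26, 25, 26, 27]
227 [21, 24, 24, 24, 23, 25, 27, 24, 27, 43, 47, 48, 45, 46, 48, 47, 47, 48, 49, 45, 47, 48, 49, 47, 51, 49, 51, 45, 46, 47, 47, 48, 49, 44, 33, 26, 26, 23, 26, 24, 22, 29, 27, 23]
233 [46, 50, 48, 48, 48, 25, 11, 19, 29, 45, 48, 46, 46, 49, 49, 48, 47, 48, 47, 47, 49, 49, 49, 51, 46, 49, 49, 50, 46, 49, 48, 47, 45, 46, 49, 20, 18, 16, 32, 49, 49, 47, 44, 47]
```

carry_out([
  [0,0,0.003,0,-0.002,0.002,0],
  [0,0,0,0,0,0,0],
  [0,0,0,0,0,0,0],
  [0,0,0,0,0,0,0],
  [0,0,0,0,0,0,0],
])

```text
clock: 19.2
eef_pos: [0.6197, -0.0117, 0.3389]
ee_rot: [0.108, 0.994, 0.0, 0.0]
contact_force: [0.4, 0.0, -0.6]
grip_width: 0.0143
gripper_force: 59.3
```

carry_out([
  [0,0,0,0,0,0,0],
  [0,0,0,0,0,0,0],
])

```text
clock: 19.37
eef_pos: [0.6197, -0.0117, 0.3389]
ee_rot: [0.108, 0.994, 0.0, 0.0]
contact_force: [0.2, 0.4, -0.2]
grip_width: 0.0142
gripper_force: 59.2
```

```bash
cat > tp.py <<'E'
from chk import *
show(); go(*tgt(.13)); B=brush_now(); print("tip in charger",(np.linalg.inv(CH)@B@[-.13,0,0,1]).round(4), B[:3,0].round(4))
E
python3 tp.py
```

```text
t 19.37 p [0.6197, -0.0117, 0.3389] x [-0.9768, 0.2141, -0.0005] z [0.0006, 0.0008, -1.0] q [-0.1203, 0.2547, 0.089, 1.5441, -0.0238, 1.3432, 1.3262] F [0.1935, 0.4306, -0.1991] w 0.0142 gf 59.2
rot [0.001, 0.0005, 0.0012] shift now [-0.0016, -0.002, 0.0026] shift after rot [-0.0016, -0.002, 0.0026] dist 0.0036
tip in charger [-0.0011  0.0024  0.1326  1.    ] [ 0.0032 -0.0046  1.    ]
```

carry_out([
  [0,-0.001,-0.002,0.015,0,0,0],
  [0,0,0,0.015,0,0,0],
  [0,0,0,0.015,0,0,0],
  [0,0,0,0.015,0,0,0],
  [0,0,0,0,0,0,0],
])

```text
clock: 19.78
eef_pos: [0.6179, -0.0138, 0.2749]
ee_rot: [0.108, 0.994, -0.0, -0.003]
contact_force: [-1.2, -0.4, -1.6]
grip_width: 0.0143
gripper_force: 59.2
```

carry_out([
  [0,0,0,0.015,0,0,0],
  [0,0,0,0.015,0,0,0],
  [0,0,0,0,0,0,0],
  [0,0,0,0,0,0,0],
])

```text
clock: 20.12
eef_pos: [0.6199, -0.0138, 0.2487]
ee_rot: [0.108, 0.994, 0.0, -0.001]
contact_force: [-0.1, -0.8, -0.9]
grip_width: 0.0141
gripper_force: 59.3
```

```bash
python3 tp.py
```

```text
t 20.12 p [0.6199, -0.0138, 0.2487] x [-0.9768, 0.2141, 0.0011] z [-0.001, 0.0008, -1.0] q [-0.1132, 0.3128, 0.085, 1.657, -0.0292, 1.1739, 1.3339] F [-0.0554, -0.7614, -0.929] w 0.0141 gf 59.3
rot [0.0006, -0.0011, 0.0012] shift now [-0.0009, 0.0001, -0.0876] shift after rot [-0.001, 0.0001, -0.0876] dist 0.0876
tip in charger [-1.20e-03  3.00e-04  4.24e-02  1.00e+00] [ 0.0049 -0.0045  1.    ]
```

carry_out([
  [0,0,0,0.008,0,0,0],
  [0,0,0,0.008,0,0,0],
  [0,0,0,0.004,0,0,0],
  [0,0,0,0,0,0,0],
  [0,0,0,0,0,0,0],
])

```text
clock: 20.53
eef_pos: [0.6207, -0.0137, 0.2293]
ee_rot: [0.108, 0.994, 0.001, 0.001]
contact_force: [0.3, 0.1, 0.2]
grip_width: 0.0145
gripper_force: 59.5
```

carry_out([
  [0,0,0,0.002,0,0,0],
  [0,0,0,0.002,0,0,0],
  [0,0,0,0.001,0,0,0],
  [0,0,0,0,0,0,0],
  [0,0,0,0,0,0,0],
])

```text
clock: 20.95
eef_pos: [0.6211, -0.0139, 0.2249]
ee_rot: [0.108, 0.994, 0.001, 0.001]
contact_force: [-0.6, 0.5, 4.8]
grip_width: 0.0141
gripper_force: 59.7
```

```bash
python3 tp.py
```

```text
t 20.95 p [0.6211, -0.0139, 0.2249] x [-0.9767, 0.2144, -0.0023] z [0.0025, 0.0009, -1.0] q [-0.1117, 0.3328, 0.0835, 1.6818, -0.0311, 1.1257, 1.3353] F [-0.6437, 0.5387, 4.8179] w 0.0141 gf 59.7
rot [0.0014, 0.0023, 0.001] shift now [-0.0001, 0.0001, -0.1114] shift after rot [0.0001, -0.0001, -0.1114] dist 0.1114
tip in charger [7.00e-04 3.00e-04 1.86e-02 1.00e+00] [ 0.0014 -0.0046  1.    ]
```

carry_out([
  [0,0,0,0.0015,0,0,0],
  [0,0,0,0,0,0,0],
  [0,0,0,0,0,0,0],
])

```text
clock: 21.2
eef_pos: [0.6211, -0.0138, 0.2234]
ee_rot: [0.108, 0.994, 0.001, 0.001]
contact_force: [-0.2, -0.8, 5.5]
grip_width: 0.0142
gripper_force: 59.9
```

carry_out([
  [0,0,0,-0.016,0,0,0],
  [0,0,0,-0.02,0,0,0],
  [0,0,0,-0.02,0,0,0],
  [0,0,0,-0.01,0,0,0],
  [0,0,0,0,0,0,0],
])

```text
clock: 21.62
eef_pos: [0.6215, -0.0139, 0.2904]
ee_rot: [0.108, 0.994, 0.001, 0.002]
contact_force: [0.4, 0.4, -1.3]
grip_width: 0.0142
gripper_force: 59.3
```

carry_out([
  [0,0,0,0,0,0,0],
  [0,0,0,0,0,0,0],
])

```text
clock: 21.78
eef_pos: [0.6191, -0.0138, 0.2862]
ee_rot: [0.108, 0.994, 0.0, -0.002]
contact_force: [-0.2, 0.5, -1.6]
grip_width: 0.014
gripper_force: 59.3
```

```bash
python3 tp.py
```

```text
t 21.78 p [0.6191, -0.0138, 0.2862] x [-0.9768, 0.2142, 0.003] z [-0.003, 0.0007, -1.0] q [-0.1153, 0.2853, 0.0873, 1.6136, -0.0267, 1.2468, 1.332] F [-0.1752, 0.5489, -1.6491] w 0.014 gf 59.3
rot [0.0, -0.003, 0.0011] shift now [-0.0016, 0.0003, -0.0501] shift after rot [-0.0018, 0.0003, -0.0501] dist 0.0501
tip in charger [-2.40e-03  1.00e-04  7.99e-02  1.00e+00] [ 0.0069 -0.0044  1.    ]
```

carry_out([
  [0,0,0,0.01,0,0,0],
  [0,0,0,0.014,0,0,0],
  [0,0,0,0.014,0,0,0],
  [0,0,0,0.011,0,0,0],
  [0,0,0,0.007,0,0,0],
])

```text
clock: 22.2
eef_pos: [0.6184, -0.0138, 0.2287]
ee_rot: [0.108, 0.994, 0.0, -0.002]
contact_force: [-0.4, 0.1, 0.6]
grip_width: 0.0143
gripper_force: 59.5
```

carry_out([
  [0,0,0,0.004,0,0,0],
  [0,0,0,0.004,0,0,0],
  [0,0,0,0.002,0,0,0],
  [0,0,0,0,0,0,0],
  [0,0,0,0,0,0,0],
])

```text
clock: 22.62
eef_pos: [0.621, -0.014, 0.2243]
ee_rot: [0.108, 0.994, 0.0, 0.001]
contact_force: [-2.4, -0.8, 5.0]
grip_width: 0.0142
gripper_force: 60.0
```

carry_out([
  [0,0,0,-0.016,0,0,0],
  [0,0,0,-0.02,0,0,0],
  [0,0,0,-0.02,0,0,0],
  [0,0,0,-0.01,0,0,0],
  [0,0,0,0,0,0,0],
])

```text
clock: 23.03
eef_pos: [0.6226, -0.0138, 0.2921]
ee_rot: [0.108, 0.994, 0.001, 0.004]
contact_force: [-0.1, 0.2, -1.7]
grip_width: 0.0141
gripper_force: 59.3
```

carry_out([
  [0,0,0,0,0,0,0],
  [0,0,0,0,0,0,0],
  [0,0,0,0,0,0,0],
])

```text
clock: 23.28
eef_pos: [0.6192, -0.0138, 0.2863]
ee_rot: [0.108, 0.994, 0.0, -0.001]
contact_force: [0.2, -0.5, -1.8]
grip_width: 0.0142
gripper_force: 59.3
```

```bash
python3 tp.py
```

```text
t 23.28 p [0.6192, -0.0138, 0.2863] x [-0.9768, 0.2141, 0.0028] z [-0.0027, 0.0007, -1.0] q [-0.1154, 0.2853, 0.0874, 1.6133, -0.0268, 1.2469, 1.332] F [0.1751, -0.4723, -1.8258] w 0.0142 gf 59.3
rot [0.0001, -0.0028, 0.0012] shift now [-0.0015, 0.0002, -0.05] shift after rot [-0.0016, 0.0002, -0.05] dist 0.05
tip in charger [-2.20e-03  2.00e-04  8.01e-02  1.00e+00] [ 0.0066 -0.0044  1.    ]
```

carry_out([
  [0,0,0,0.01,0,0,0],
  [0,0,0,0.014,0,0,0],
  [0,0,0,0.014,0,0,0],
  [0,0,0,0.011,0,0,0],
  [0,0,0,0.007,0,0,0],
])

```text
clock: 23.7
eef_pos: [0.6187, -0.0138, 0.2291]
ee_rot: [0.108, 0.994, 0.0, -0.002]
contact_force: [-0.8, 0.2, 0.6]
grip_width: 0.0139
gripper_force: 59.4
```

carry_out([
  [0,0,0,0.004,0,0,0],
  [0,0,0,0.004,0,0,0],
  [0,0,0,0.002,0,0,0],
  [0,0,0,0.001,0,0,0],
  [0,0,0,0,0,0,0],
])

```text
clock: 24.12
eef_pos: [0.6212, -0.0141, 0.2234]
ee_rot: [0.108, 0.994, 0.0, 0.001]
contact_force: [-1.2, 0.0, 5.6]
grip_width: 0.0143
gripper_force: 60.1
```

carry_out([
  [0,0,0,-0.017,0,0,0],
  [0,0,0,-0.025,0,0,0],
  [0,0,0,-0.03,0,0,0],
  [0,0,0,-0.03,0,0,0],
  [0,0,0,-0.02,0,0,0],
])

```text
clock: 24.53
eef_pos: [0.6217, -0.0138, 0.3471]
ee_rot: [0.108, 0.994, 0.001, 0.003]
contact_force: [1.3, -0.0, 0.3]
grip_width: 0.0141
gripper_force: 59.3
```

carry_out([
  [0,0,0,-0.01,0,0,0],
  [0,0,0,0,0,0,0],
  [0,0,0,0,0,0,0],
])

```text
clock: 24.78
eef_pos: [0.6202, -0.0138, 0.3529]
ee_rot: [0.108, 0.994, 0.001, 0.0]
contact_force: [-0.5, -0.0, -1.7]
grip_width: 0.0144
gripper_force: 59.3
```

```bash
python3 - <<'E'
from chk import *
show()
TB=np.load("TB.npy")
for lam,x,z in((0,0,.145),(.3,-.012,.13),(.3,-.012,.02)):
    Rb=R.from_euler('z',-.22)*R.from_euler('y',-(np.pi/2-lam)) # brush x leaning
    T=np.load("TB.npy")
    t=brush_target(Rb,pt(x,0,z),-.13); print(lam,t[0].round(4),ik(t[0],t[1].as_matrix()[:,2]));go(*t)
E
```

```text
t 24.78 p [0.6202, -0.0138, 0.3529] x [-0.9768, 0.2142, -0.0005] z [0.0008, 0.001, -1.0] q [-0.1187, 0.2496, 0.0916, 1.5221, -0.024, 1.3701, 1.3298] F [-0.5355, -0.0228, -1.685] w 0.0144 gf 59.3
0 [ 0.5391 -0.2357  0.3513] [0.184 1.605 1.347]
rot [0.0039, -0.0041, 0.0041] shift now [0.0317, -0.2341, 0.0013] shift after rot [0.0308, -0.2342, 0.0021] dist 0.2362
0.3 [ 0.587  -0.2453  0.3262] [0.484 1.286 1.662]
rot [0.0033, 0.2959, 0.0038] shift now [-0.0171, -0.2332, 0.0265] shift after rot [-0.0251, -0.2331, 0.0209] dist 0.2353
0.3 [ 0.587  -0.2453  0.2162] [0.551 1.413 1.469]
rot [0.0033, 0.2959, 0.0038] shift now [-0.0171, -0.2334, 0.1365] shift after rot [-0.0571, -0.2328, 0.1262] dist 0.2709
```

carry_out([
  [0,0,-0.02,0,0,0,0],
  [0,0,-0.03,0,0,0,0],
  [0,0,-0.033,0,0,0,0],
  [0,-0.002,-0.033,0,0,0,0],
  [0,-0.003,-0.033,0,0,0.05,0],
])

```text
clock: 25.2
eef_pos: [0.5901, -0.1611, 0.3508]
ee_rot: [0.107, 0.994, 0.004, -0.027]
contact_force: [-0.2, -0.3, -1.2]
grip_width: 0.0137
gripper_force: 59.3
```

carry_out([
  [0,-0.005,-0.033,0,0,0.08,0],
  [0,-0.005,-0.03,0,0,0.08,0],
  [0,-0.004,-0.02,0,0,0.08,0],
  [0,0,0,0,0,0,0],
  [0,0,0,0,0,0,0],
])

```text
clock: 25.62
eef_pos: [0.588, -0.2461, 0.3456]
ee_rot: [0.108, 0.983, 0.017, -0.148]
contact_force: [0.2, 1.1, -0.8]
grip_width: 0.0143
gripper_force: 59.3
```

carry_out([
  [0,0,0,0,0,0,0],
  [0,0,0,0,0,0,0],
])

```text
clock: 25.78
eef_pos: [0.5891, -0.2426, 0.351]
ee_rot: [0.105, 0.984, 0.017, -0.143]
contact_force: [0.9, 0.8, -1.1]
grip_width: 0.0141
gripper_force: 59.3
```

```bash
python3 - <<'E'
from chk import *
show(); print("tip in pot",(np.linalg.inv(PT)@brush_now()@[-.13,0,0,1]).round(4),brush_now()[:3,0])
Rb=R.from_euler('z',-.22)*R.from_euler('y',-(np.pi/2-.3))
for z in (.12,.018): go(*brush_target(Rb,pt(-.012,0,z),-.13))
E
```

```text
t 25.78 p [0.5891, -0.2426, 0.351] x [-0.9367, 0.2024, 0.2858] z [-0.2788, 0.063, -0.9583] q [0.1627, 0.4827, 0.2282, 1.2517, -0.0606, 1.705, 1.7389] F [0.8646, 0.7859, -1.1236] w 0.0141 gf 59.3
tip in pot [-0.0098  0.0039  0.1544  1.    ] [ 0.28250525 -0.06662704  0.95694912]
rot [0.0034, 0.0056, 0.0068] shift now [-0.0086, -0.0031, 0.0337] shift after rot [-0.0088, -0.0029, 0.0337] dist 0.035
rot [0.0034, 0.0056, 0.0068] shift now [-0.0377, -0.0033, 0.1315] shift after rot [-0.0385, -0.0026, 0.1313] dist 0.1368
```

carry_out([
  [0,-0.0054,-0.001,0.0188,0,0,0],
  [0,-0.0054,-0.001,0.0188,0,0,0],
  [0,-0.0054,-0.001,0.0188,0,0,0],
  [0,-0.0054,0,0.0188,0,0,0],
  [0,-0.0054,0,0.0188,0,0,0],
])

```text
clock: 26.2
eef_pos: [0.5877, -0.2453, 0.2543]
ee_rot: [0.105, 0.984, 0.016, -0.142]
contact_force: [-0.1, -0.3, -1.2]
grip_width: 0.0143
gripper_force: 59.3
```

carry_out([
  [0,-0.0045,0,0.0155,0,0,0],
  [0,-0.004,0,0.014,0,0,0],
  [0,-0.002,0,0.007,0,0,0],
  [0,0,0,0,0,0,0],
  [0,0,0,0,0,0,0],
])

```text
clock: 26.62
eef_pos: [0.5873, -0.246, 0.2166]
ee_rot: [0.106, 0.984, 0.016, -0.143]
contact_force: [-0.3, -0.6, -1.4]
grip_width: 0.014
gripper_force: 59.3
```

```bash
python3 - <<'E'
from chk import *
show(); print("tip in pot",(np.linalg.inv(PT)@brush_now()@[-.13,0,0,1]).round(4),brush_now()[:3,0])
E
```

```text
t 26.62 p [0.5873, -0.246, 0.2166] x [-0.9368, 0.2036, 0.2846] z [-0.2778, 0.062, -0.9586] q [0.1702, 0.5575, 0.2148, 1.417, -0.0709, 1.4644, 1.7439] F [-0.3474, -0.607, -1.4449] w 0.014 gf 59.3
tip in pot [-0.0102  0.      0.0199  1.    ] [ 0.2814944  -0.06571488  0.95731001]
```

carry_out([
  [0,-0.0012,0,0.004,0,0,0],
  [0,-0.0012,0,0.004,0,0,0],
  [0,0,0,0,0,0,0],
  [0,0,0,0,0,0,0],
])

```text
clock: 26.95
eef_pos: [0.5871, -0.2471, 0.2074]
ee_rot: [0.107, 0.984, 0.016, -0.143]
contact_force: [-0.4, 0.7, -1.1]
grip_width: 0.0143
gripper_force: 59.3
```

carry_out([
  [0.025,0,0,0,0,0,0],
  [0.035,0,0,0,0,0,0],
  [0.05,0,0,0,0,0,0],
  [0.07,0,0,0,0,0,0],
  [0.07,0,0,0,0,0,0],
])

```text
clock: 27.37
eef_pos: [0.5872, -0.2472, 0.2075]
ee_rot: [0.107, 0.984, 0.016, -0.143]
contact_force: [-0.5, 0.5, -0.8]
grip_width: 0.0692
gripper_force: 0.0
```

carry_out([
  [0.07,0,0,0,0,0,0],
  [0.07,0,0,0,0,0,0],
  [0.07,0,0,-0.02,0,0,0],
  [0.07,0,0,-0.03,0,0,0],
  [0.07,0,0,-0.03,0,0,0],
])

```text
clock: 27.78
eef_pos: [0.6086, -0.2517, 0.2836]
ee_rot: [0.107, 0.984, 0.016, -0.145]
contact_force: [0.3, -0.1, 0.3]
grip_width: 0.0698
gripper_force: 0.0
```

carry_out([
  [0.07,0,0,-0.03,0,0,0],
  [0.07,0.02,0,-0.03,0,0,0],
  [0.07,0.03,0,0,0,-0.06,0],
  [0.07,0.03,0,0,0,-0.1,0],
  [0.07,0.03,0,0,0,-0.1,0],
])

```text
clock: 28.2
eef_pos: [0.5228, -0.2331, 0.3676]
ee_rot: [0.107, 0.994, 0.001, -0.011]
contact_force: [-0.2, -0.0, 1.3]
grip_width: 0.0698
gripper_force: 0.0
```

carry_out([
  [0.07,0.03,0,0,0,-0.1,0],
  [0.07,0.03,0,0,0,-0.1,0],
  [0.07,0,0,0,0,0,0],
  [0.07,0,0,0,0,0,0],
  [0.07,0,0,0,0,0,0],
])

```text
clock: 28.62
eef_pos: [0.4626, -0.2199, 0.366]
ee_rot: [0.108, 0.99, -0.009, 0.086]
contact_force: [1.0, -0.1, 0.5]
grip_width: 0.07
gripper_force: 0.0
```

```bash
python3 - <<'E'
from chk import *
show()
_,p,r=pose(); T=np.eye(4);T[:3,:3]=r.as_matrix();T[:3,3]=p; Tw=T@manip.get_calibration("wrist")["T_tool_cam"]
s=np.load("fit.npy"); d=np.array([np.sin(s[3])*np.cos(s[4]),np.sin(s[3])*np.sin(s[4]),np.cos(s[3])])
for n,T in(("wrist",Tw),("scene",None),("top",None)):
    im=manip.grab_frame(n); cv2.imwrite(f"pics/end_{n}.png",im[:,:,::-1])
    q=proj(n,[s[:3]+k*d for k in(-.02,.08)],T); print(n,"earlier stand would be",q.round(1).tolist())
    h=cv2.cvtColor(im,cv2.COLOR_RGB2HSV); m=((h[...,0]>8)&(h[...,0]<22)&(h[...,1]>90)).astype(np.uint8)
    k,l,st,c=cv2.connectedComponentsWithStats(m)
    for i in range(1,k):
        if st[i,4]>15 and np.hypot(*(c[i]-q[0]))<80: print(st[i],c[i].round(1))
a=cv2.imread("pics/open.png").astype(int); b=cv2.imread("pics/end_scene.png")
print("cover region diff",np.abs(a-b)[178:205,222:245].mean())
E
```

```text
t 28.62 p [0.4626, -0.2199, 0.366] x [-0.9622, 0.2116, -0.1716] z [0.1679, -0.0353, -0.9852] q [0.1512, -0.0924, 0.2161, 1.869, -0.0083, 1.1926, 1.7249] F [1.0049, -0.0946, 0.4525] w 0.07 gf 0.0
wrist earlier stand would be [[248.3, 188.7], [246.3, 252.4]]
[257 164  11  65 666] [261.7 196.2]
[256 235  13  39 419] [262.  253.8]
scene earlier stand would be [[210.7, 144.7], [198.6, 134.0]]
[198 135   8   9  33] [201.2 139.8]
[207 144  11  12  57] [212.  148.9]
[273 187   9   6  43] [276.9 189.4]
top earlier stand would be [[360.4, 181.7], [372.1, 162.1]]
[360 154  10  13  53] [364.1 159.9]
[347 171  14  19  93] [353.2 179.6]
cover region diff 4.335480407944176
```

```bash
python3 - <<'E'
from fit import *
_,p,r=pose(); T=np.eye(4);T[:3,:3]=r.as_matrix();T[:3,3]=p; Tw=T@manip.get_calibration("wrist")["T_tool_cam"]
obs=[("wrist",Tw,[(-.07,261.8,164),(.053,262,232),(.081,262,253.8)],1),("top",None,[(.081,364.1,159.9)],1),("scene",None,[(.081,201.2,139.8)],1)]
s,pts,res=fit(obs,np.load("fit.npy")); print(s.round(3),res.round(1)); t=(np.linalg.inv(PT)@[*pts(s,[-.13])[0],1]).round(4); print(t)
ok=abs(t[0])<.042 and abs(t[1])<.042 and t[2]<.035 and s[3]<.9
print(ok, manip.hand_in() if ok else None)
E
```

```text
[ 0.581 -0.246  0.125  0.416 -0.203] [-0.  -0.1  0.2  0.6  0.4 -1.9  0.6 -0.5 -0.9 -1.8]
[-0.0064 -0.0016  0.0057  1.    ]
the job is handed in; nothing more can be done
True None
```

The job is handed in at about 29 s of the 72 s allowed: I levered the cover open, brushed the pocket with three full strokes, and left the brush standing bristles-down in the pot. By my measurements each stroke pressed the plate about 6 mm, the brush leans about 0.42 rad, and the cover looks as open as before the strokes; the judge's result was not shown to me.

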